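# Load the carabiner tester and run the bar home

## Robot

A 6-joint arm with a two-finger parallel gripper is mounted at the origin on the work surface. World frame = base frame: x ahead of the robot, y to its left, z up, the work surface at z = 0. Lengths are in m, angles in rad, forces in N, time in s.
With the tool pointing down it reaches from about 0.3 to 0.75 m from the base axis. Payload 8.5 kg.
Tool frame: the origin (TCP) lies midway between the tips of the shut fingers; the grasp point (between the pads) lies bot.grip_depth behind it (bot.grip_depth is the distance from the TCP to the grasp point, in m); z points along the fingers, y is the direction in which the jaws open and shut (so a half turn about z gives the same grasp; the last joint's range is limited). The gripper opens to 88 mm and grips with 3 to 60 N. Pads are 18 mm wide; open, the fingers measure 123 mm over their backs; the gripper's body (75 mm by 187 mm) begins 45 mm behind the grasp point.
Start: joints at [-1.393, 0.381, 1.297, -0, 1.464, -0.215], TCP at [0.211, -0.508, 0.239] pointing down, gripper open.
Joint ranges: [-3.11, 3.11], [-0.89, 2.33], [0.22, 2.48], [-1.42, 4.56], [0.17, 2.85], [-2.88, 2.88]. Speed limits (rad/s): [2.39, 2.39, 3.14, 3.14, 3.14, 3.14].

## Interface

Orientations are given as a unit quaternion [x, y, z, w].
In Python, from plant import sensors, vision, ticket, silhouettes, bot gives the robot as it stands.
- The arm moves only by the tool move_arm, never from a script. Its argument "commands" is a list of rows, each an object with "claw": the finger opening in m, from 0 to 0.0881; "xyz": the shift along the tool's x, y, z in m, a list of three; "yaw": the turn about the tool's z in rad. In form: [{"claw": claw, "xyz": [x, y, z], "yaw": yaw}, ...]. A call has 1 to 20 rows; each row is the pose to reach, as a shift and turn from the pose commanded when the call began, along the tool's axes at that moment; what a row does not reach only later rows make up. A row lasts 1/8 s, in which the tool goes at most 62.5 mm and 10.7 degrees, less where a joint would pass 70% of its speed; a pose out of reach is approached as far as the arm can. A call with a gripper value outside its range is refused whole. The fingers move at their own pace and stop on an object; "newtons" is the grip in N (left out, the last holds). Time passes only in rows, so rows that repeat a pose let the fingers close. It gives the time, the measured TCP pose, the force and the opening at its end, in the units of the state.
- sensors.get_obs(): the state, without advancing time (a new reading comes with each control period).
- vision.get_image(name): name is "scene" or "top" or "wrist"; returns a dict with "pixels" (480x640x3 uint8, red, green, blue), "depth" (480x640 float32, m along the optical axis (not along the pixel's ray), 0 where there is no reading), "fx", "fy", "cx", "cy" (pixels), "R" (3x3) and "t" (3): a world point X has camera coordinates R X + t; the wrist camera has in their place "mount" (4x4, takes a point from camera to tool coordinates, whose origin is the TCP and whose axes are the flange's). Camera axes: x right, y down, z forward; pixel columns grow to the right and rows downward; lengths in m; the calibration is good to about 2 mm. A picture is of the moment at which its call begins: read the wrist's pose just before it.
- ticket.close_job(): hands the job in, once; it reports no verdict.
Trained networks look in the newest picture that a camera, given by its name, has taken for a name from the list of things; names that differ only in an ending like _2 or _b are one class to them, and where a whole thing is asked for, a point or a joint stands for the part that bears it (a point fixed in the world has none). Each returns a list of dicts, best first, with "p" (0 to 1); they miss things now and then, are a little off and sometimes report something else, mostly with a low value. They report only what shows in the picture. A call takes as long as a camera call. They do not tell look-alikes from the thing itself.
- silhouettes(name, camera): "pixels" (480x640 bool, what is visible of it) and "location" ([row, column] in pixels, amid what is visible of it).
The state is a dict: "clock": time; "qpos": joint angles; "qd": joint speeds; "joint_torque": joint torques, N m; "eef_pos": TCP position; "orientation": TCP orientation; "ft_force": force on the tool from outside, world axes, zero at the start; "wrist_torque": the same for the moment, N m; "opening": finger opening in m.
Only numpy, scipy, OpenCV 4.12 (cv2) and the standard library are available. Lean on these libraries where they do the work, as an engineer would, in place of code of your own. Each camera call takes 0.05 s, during which the arm holds its last target.

## Task

Wind the load tester's crank right back so that the bar is clear of the cradle, then take every steel oval carabiner that is in the orange caddy and stand it upright, fully down, in a cradle slot of its own. With all of them standing, wind the crank fully forward so that the bar runs home through their eyes, and finally stand the brass thumb nut block fully down in the keeper pocket on the front of the tester and let go. Leave the bent aluminium snapgate in the caddy and the other things on the bench where they are.

Things in the scene. Friction and masses are not known exactly. Their poses are not given: they have to be found in the camera images.
- tester: green cast iron load tester, fixed; place and yaw vary. Origin on the bench under mid-cradle; y along the bar from headstock (-y) to tail post, z up, -x front. In its frame, mm: bed 100 wide, top z 25; cradle y -112..112 with 4 slots; headstock 90 wide, y -330..-125, top z 92; tail post y 116..138, top z 110. The 12 thick load bar slides along y at x 0, z 80, over the slots
- slot0 (a point): middle of the floor (z 25 mm) of cradle slot 0, axes as tester; slots 52 apart along tester y, slot 0 nearest the headstock. Slot 15 wide (y), 66 long (x); dividers' tops z 65; cheeks at the slot's x ends 8 thick, tops z 90. A standing oval has its y along tester y and its lowest point here
- slot1 (a point): middle of the floor (z 25 mm) of cradle slot 1, axes as tester; slots 52 apart along tester y, slot 0 nearest the headstock. Slot 15 wide (y), 66 long (x); dividers' tops z 65; cheeks at the slot's x ends 8 thick, tops z 90. A standing oval has its y along tester y and its lowest point here
- slot2 (a point): middle of the floor (z 25 mm) of cradle slot 2, axes as tester; slots 52 apart along tester y, slot 0 nearest the headstock. Slot 15 wide (y), 66 long (x); dividers' tops z 65; cheeks at the slot's x ends 8 thick, tops z 90. A standing oval has its y along tester y and its lowest point here
- slot3 (a point): middle of the floor (z 25 mm) of cradle slot 3, axes as tester; slots 52 apart along tester y, slot 0 nearest the headstock. Slot 15 wide (y), 66 long (x); dividers' tops z 65; cheeks at the slot's x ends 8 thick, tops z 90. A standing oval has its y along tester y and its lowest point here
- pocket (a point): middle of the floor of the keeper pocket, an open shallow socket on the front of the tester at (-95, 30, 15) mm in the tester's frame, axes as the tester's; inside 56 (x) by 50 (y), floor at z = 15, rim 10 high (top at z = 25) and 5 thick
- crank (a joint): crank on the headstock, upright axis, rad, grows anticlockwise seen from above, 0 to 4.8, with end stops. 0: bar fully withdrawn into the headstock; 4.8: bar fully home at the tail post; 45 mm of bar per rad. Stays where it is left; 2 to 3 N at the handle turns it
- crank_axis (a point): point on the crank's axis, on top of the headstock, (0, -230, 102) mm in the tester's frame, axes as the tester's
- crank_grip (a point): middle of the crank's black upright handle, at the height to grip (z 143 mm): cylinder 18 thick, z 116 to 160, spinning freely on its pin, 55 from the crank's axis; the arm below has its top at z 116. From above the handle stands at 170 degrees + crank value, anticlockwise from tester +x
- bar_tip (a point): leading end of the load bar, on its centre line; at tester y = -108 mm when withdrawn, +108 when home
- caddy: orange plastic inspection caddy, fixed in its place (place and yaw vary), 144 (x) by 176 (y) by 70 high, floor 5 thick. Origin: under its middle, z up. Two rows of three narrow bays at x = +-35, y = -56, 0, 56 mm; each bay 66 long (x) by 16 wide (y) between ribs 3 thick with tops at z = 60; walls and middle divider (x ends of the bays) to z = 70
- oval0: polished steel oval carabiner, closed, 110 tall, 62 wide, 12 mm round rod, half-round ends, opening 38 x 86, 0.2 kg. Stands on end in a caddy bay, leaning slightly. Origin: its lowest point, in the middle of its lower end; z along its length (up), x across its width, y through its thickness. 2 to 4 ovals are there; an absent one gives None
- oval1: polished steel oval carabiner, closed, 110 tall, 62 wide, 12 mm round rod, half-round ends, opening 38 x 86, 0.2 kg. Stands on end in a caddy bay, leaning slightly. Origin: its lowest point, in the middle of its lower end; z along its length (up), x across its width, y through its thickness. 2 to 4 ovals are there; an absent one gives None
- oval2: polished steel oval carabiner, closed, 110 tall, 62 wide, 12 mm round rod, half-round ends, opening 38 x 86, 0.2 kg. Stands on end in a caddy bay, leaning slightly. Origin: its lowest point, in the middle of its lower end; z along its length (up), x across its width, y through its thickness. 2 to 4 ovals are there; an absent one gives None
- oval3: polished steel oval carabiner, closed, 110 tall, 62 wide, 12 mm round rod, half-round ends, opening 38 x 86, 0.2 kg. Stands on end in a caddy bay, leaning slightly. Origin: its lowest point, in the middle of its lower end; z along its length (up), x across its width, y through its thickness. 2 to 4 ovals are there; an absent one gives None
- snapgate: bent aluminium snapgate, not an oval: kinked open loop, about 95 tall, 52 wide, 10 mm rod, standing in one bay of the caddy; to be left there. Origin: about its middle, 47 above its lowest point; z along its length, y through its thickness
- lock_block: brass thumb nut block, loose, 0.35 kg, stands on the bench upright: base block 50 (x) by 44 (y) by 20 high, with an upright thumb wing on top, 30 long (x), 10 thick (y), from z = 20 to 57. Origin: centre of its underside, z up. Grip the wing across y with the fingertips above z = 24
- spanner: steel spanner lying on the bench, bystander; origin about its middle
- oil_can: grey can, 60 across, 100 high, bystander; origin under its middle
- mug: white mug, 80 across, 90 high, bystander; origin under its middle
There are look-alikes about, which are no part of the job. What is meant by the lock_block is not black or purple, and is the larger of those in its own colour.

How it is judged:
By the outcome, as a careful person would: the job done as asked, in the order asked, and still so for the second after the job is handed in, with the robot touching nothing.
Of oval0, oval1, oval2, oval3 only 2 to 4 are there at a start; the rules pass over those that are not, and their reading is None.
At some moment in a run one of lock_block may be knocked a few centimetres aside while the robot is not near it.
It also fails if it takes over 210 s, if anything falls off the work surface, if the arm or the gripper's body presses on something with over 40 N, if the wrist force passes 120 N, or if a joint passes its speed limit or range.

## Working session

There is one attempt and no reset: what is moved stays moved. The work goes in short steps, Python scripts to look and compute and a tool call to move; the robot and the scene stay as the last step left them, time stands still between calls to the robot, and variables do not carry over. Pictures are saved under pics/ and viewed, and the job is handed in when it is done.

Besides the shell and the picture viewer there is one more tool, called after "Request:" by a JSON object that holds its "api" and its "payload". move_arm: Moves the arm, as the interface text tells. Its arguments: {"type":"object","properties":{"commands":{"type":"array"},"newtons":{"type":"number"}},"required":["commands"]}

```bash
ls; mkdir -p pics; python3 - <<'E'
from plant import sensors, vision, bot
import cv2,numpy as np
print(sensors.get_obs(), bot.grip_depth)
for n in ["scene","top","wrist"]:
    im=vision.get_image(n)
    cv2.imwrite(f"pics/{n}0.png",im["pixels"][:,:,::-1])
    np.savez(f"/tmp/{n}0.npz",**im)
    print(n,{k:v for k,v in im.items() if k not in("pixels","depth")})
E
```

```text
pics
{'clock': 0.0, 'qpos': array([-1.39329164e+00,  3.81191100e-01,  1.29828309e+00, -3.06550920e-05,
        1.46359926e+00, -2.15333895e-01]), 'qd': array([ 1.85824694e-03,  6.29601606e-05, -3.22871425e-04, -1.18253217e-04,
        8.87402473e-05, -6.68646195e-04]), 'joint_torque': array([ 2.88032403e-03, -4.37912285e+01, -2.24555987e+01,  7.15017202e-02,
        3.50970682e-02, -7.99787244e-05]), 'eef_pos': array([ 0.21046716, -0.50781981,  0.23813287]), 'orientation': array([ 9.80771079e-01,  1.95160297e-01, -1.23214263e-06, -7.40552549e-04]), 'ft_force': array([ 0.23848132,  0.05120787, -0.37744636]), 'wrist_torque': array([-0.02348482,  0.03437332, -0.04607   ]), 'opening': 0.08828977132835883} 0.0187
scene {'fx': 592.0316644718929, 'fy': 592.0316644718929, 'cx': 319.2392193021391, 'cy': 243.40192786723878, 'R': array([[ 0.32973538,  0.94405712, -0.00554346],
       [ 0.61350474, -0.21873735, -0.7587924 ],
       [-0.71755593,  0.24679976, -0.65130896]]), 't': array([-0.14569124, -0.25192914,  1.87106771])}
top {'fx': 472.64035096623314, 'fy': 472.64035096623314, 'cx': 323.66610254019344, 'cy': 238.0603085456909, 'R': array([[-0.12371018, -0.99230807, -0.00452624],
       [-0.96816643,  0.12169817, -0.21873114],
       [ 0.21759951, -0.02267712, -0.97577467]]), 't': array([0.03103935, 0.54913766, 0.92203637])}
wrist {'fx': 351.0878980670168, 'fy': 351.0878980670168, 'cx': 320.61921327643995, 'cy': 243.72659527529657, 'mount': array([[-9.12502862e-05, -9.62216451e-01, -2.72285684e-01,
         7.03831293e-02],
       [ 9.99999965e-01, -2.06074649e-05, -2.62303329e-04,
        -6.34563995e-04],
       [ 2.46781460e-04, -2.72285699e-01,  9.62216419e-01,
        -1.46766252e-01],
       [ 0.00000000e+00,  0.00000000e+00,  0.00000000e+00,
         1.00000000e+00]])}
```

View pics/scene0.png

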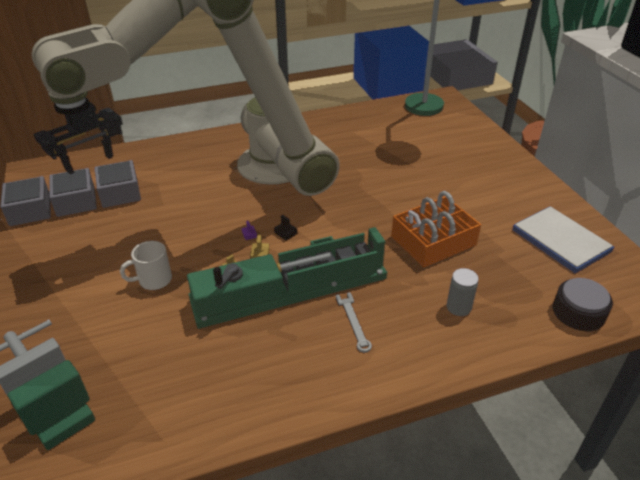

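View pics/top0.png

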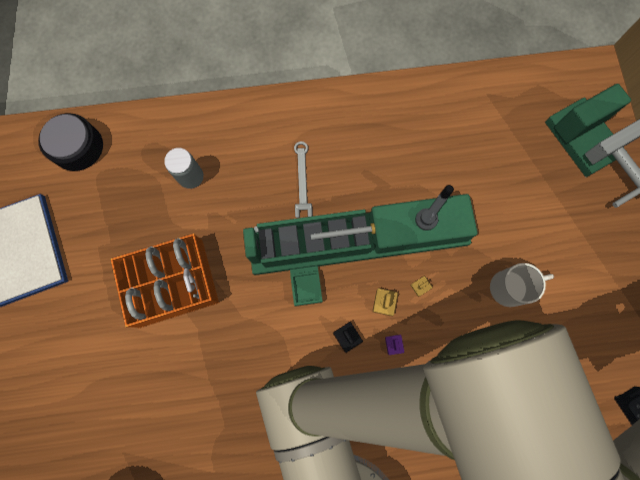

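View pics/wrist0.png

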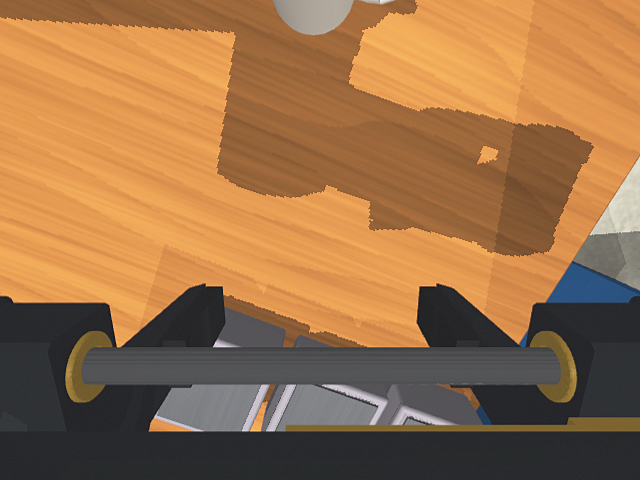

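```bash
cat > h.py <<'E'
import numpy as np,cv2
from scipy.spatial.transform import Rotation as Rn
def cloud(im,pose=None):
    d=im["depth"];v,u=np.mgrid[0:480,0:640]
    P=np.stack([(u-im["cx"])/im["fx"]*d,(v-im["cy"])/im["fy"]*d,d],-1)
    if "R" in im and "mount" not in im: W=(P-im["t"])@im["R"]
    else:
        M=im["mount"];T=P@M[:3,:3].T+M[:3,3]
        W=T@Rn.from_quat(pose[1]).as_matrix().T+pose[0]
    W[d<=0]=np.nan
    return W
def proj(im,X,pose=None):
    X=np.atleast_2d(X)
    if "mount" in im:
        T=(X-pose[0])@Rn.from_quat(pose[1]).as_matrix()
        M=im["mount"];C=(T-M[:3,3])@M[:3,:3]
    else: C=X@im["R"].T+im["t"]
    return np.stack([C[:,0]/C[:,2]*im["fx"]+im["cx"],C[:,1]/C[:,2]*im["fy"]+im["cy"]],1)
E
python3 - <<'E'
from h import *
top=dict(np.load('/tmp/top0.npz'));sc=dict(np.load('/tmp/scene0.npz'))
p=top["pixels"]
cv2.imwrite('pics/c1.png',cv2.resize(p[220:340,90:230,::-1],None,fx=5,fy=5,interpolation=cv2.INTER_CUBIC)[:600])
cv2.imwrite('pics/c2.png',cv2.resize(p[180:360,230:490,::-1],None,fx=3,fy=3,interpolation=cv2.INTER_CUBIC))
q=sc["pixels"]
cv2.imwrite('pics/c3.png',cv2.resize(q[180:280,380:490,::-1],None,fx=6,fy=6,interpolation=cv2.INTER_CUBIC))
W=cloud(top)
for uv in [(386,301),(423,286),(348,337),(395,345),(300,290),(430,220),(250,245),(447,190),(428,215),(373,229),(312,236)]:
    print(uv,W[uv[1],uv[0]].round(4))
E
```

```text
(386, 301) [ 0.4042 -0.1466  0.0571]
(423, 286) [ 0.4264 -0.2297  0.0406]
(348, 337) [ 0.3429 -0.0607  0.0562]
(395, 345) [ 0.3156 -0.1535  0.0401]
(300, 290) [0.4528 0.0254 0.016 ]
(430, 220) [ 0.5466 -0.2491  0.1156]
(250, 245) [0.5417 0.1091 0.1114]
(447, 190) [ 0.5895 -0.279   0.1631]
(428, 215) [ 0.557  -0.2467  0.1166]
(373, 229) [ 0.5482 -0.138   0.0909]
(312, 236) [ 0.5497 -0.0139  0.0886]
```

View pics/c1.png

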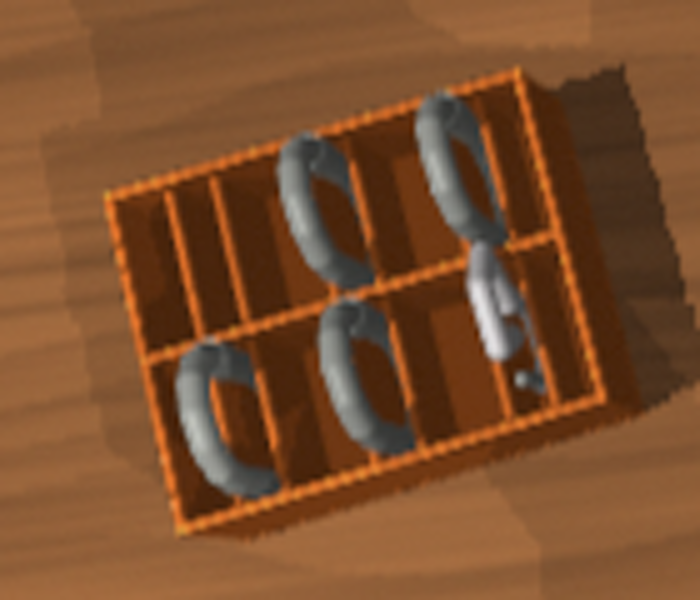

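View pics/c2.png

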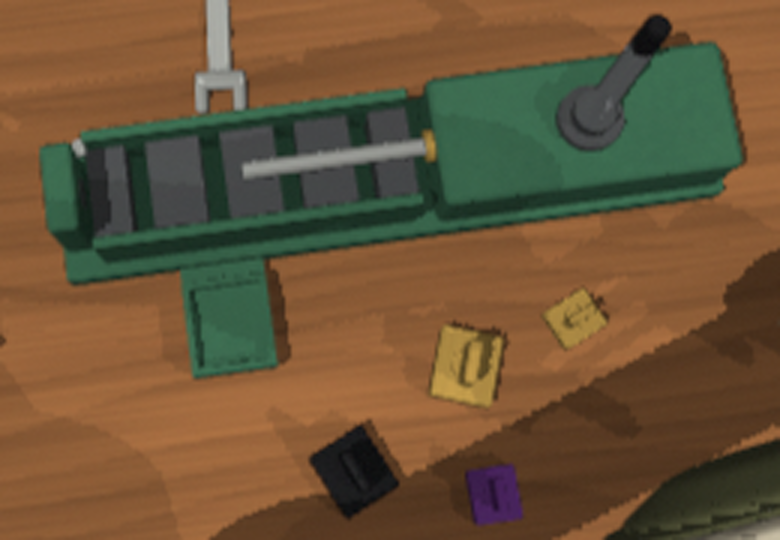

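View pics/c3.png

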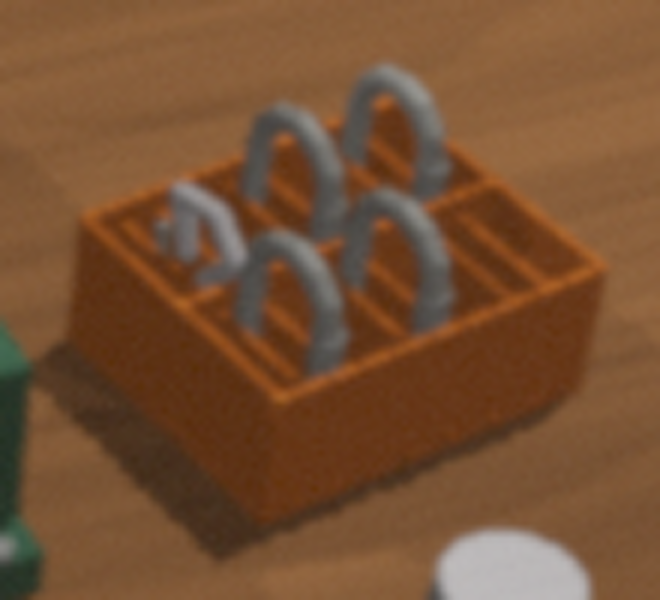

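```bash
cat > fit.py <<'E'
from h import *
from scipy.optimize import least_squares
def B(x0,x1,y0,y1,z0,z1): return np.array([[x0,y0,z0],[x1,y1,z1]])/1000
T=[B(-50,50,-330,138,-20,25),B(-45,45,-330,-125,0,92),B(-45,45,116,138,0,110),
   B(33,41,-112,112,0,90),B(-41,-33,-112,112,0,90),
   B(-128,-62,0,60,-20,15),B(-128,-123,0,60,0,25),B(-67,-50,0,60,0,25),B(-128,-62,0,5,0,25),B(-128,-62,55,60,0,25)]
e=[-112,-85.5,-70.5,-33.5,-18.5,18.5,33.5,70.5,85.5,112]
T+=[B(-33,33,e[i],e[i+1],0,65) for i in range(0,10,2)]
C=[B(-72,72,-88,88,-20,5),B(-72,-68,-88,88,0,70),B(68,72,-88,88,0,70),B(-2,2,-88,88,0,70),B(-72,72,-88,-84,0,70),B(-72,72,84,88,0,70)]
for y in(-56,0,56):
    for s in(-1,1): C.append(B(-68,68,*sorted((y+s*8,y+s*11)),0,60))
def sdf(P,bs):
    o=np.full(len(P),9.)
    for b in bs:
        c=b.mean(0);h=(b[1]-b[0])/2;q=np.abs(P-c)-h
        o=np.minimum(o,np.linalg.norm(np.maximum(q,0),axis=1)+np.minimum(q.max(1),0))
    return o
def fit(P,bs,x0,fs=.003,z=False):
    def loc(x):
        c,s=np.cos(x[2]),np.sin(x[2]);d=P-[x[0],x[1],x[3] if z else 0]
        return np.stack([c*d[:,0]+s*d[:,1],-s*d[:,0]+c*d[:,1],d[:,2]],1)
    f=lambda x:np.clip(sdf(loc(x),bs),-.03,.03)
    r=least_squares(f,list(x0)+([0] if z else []),loss='soft_l1',f_scale=fs,diff_step=1e-4,x_scale=[.01,.01,.03]+([.01] if z else []))
    return r.x,np.median(np.abs(f(r.x)))
E
python3 - <<'E'
from fit import *
for n in('top','scene'):
    im=dict(np.load(f'/tmp/{n}0.npz'));W=cloud(im);hsv=cv2.cvtColor(im['pixels'],cv2.COLOR_RGB2HSV)
    P=W.reshape(-1,3);ok=np.isfinite(P).all(1)&(P[:,2]>.008)
    H=hsv.reshape(-1,3)
    g=ok&(P[:,0]>.38)&(P[:,0]<.68)&(P[:,1]>-.4)&(P[:,1]<.16)&(P[:,2]<.125)&~((H[:,0]<32)&(H[:,1]>80))
    G=P[g]
    best=[fit(G,T,(.545+a,-.01+b,.07+c),z=True) for a in(-.01,.01) for b in(-.02,.02) for c in(-.05,.05)]
    best.sort(key=lambda r:r[1]);print(n,'tester',len(G),[(x.round(4),round(m,5)) for x,m in best[:3]])
    o=ok&(P[:,0]>.38)&(P[:,0]<.62)&(P[:,1]>.15)&(P[:,1]<.47)&(H[:,0]<20)&(H[:,1]>190)&(P[:,2]>.012)
    G=P[o];m=np.median(G,0)
    best=[fit(G,C,(m[0]+a,m[1]+b,c),z=True) for a in(-.01,.01) for b in(-.015,.015) for c in(.1,.25)]
    best.sort(key=lambda r:r[1]);print(n,'caddy',len(G),[(x.round(4),round(m,5)) for x,m in best[:3]])
E
```

```text
top tester 12987 [(array([ 0.55  , -0.0159,  0.0145,  0.0012]), np.float64(0.00108)), (array([ 0.55  , -0.0159,  0.0145,  0.0012]), np.float64(0.00108)), (array([ 0.55  , -0.0159,  0.0145,  0.0012]), np.float64(0.00108))]
top caddy 4264 [(array([0.5033, 0.3021, 0.184 , 0.0072]), np.float64(0.00038)), (array([0.5033, 0.3021, 0.184 , 0.0072]), np.float64(0.00038)), (array([0.4998, 0.3014, 0.1839, 0.0083]), np.float64(0.00046))]
scene tester 10459 [(array([ 0.5517, -0.0174,  0.0123,  0.002 ]), np.float64(0.00156)), (array([ 0.5517, -0.0174,  0.0123,  0.002 ]), np.float64(0.00156)), (array([ 0.5517, -0.0174,  0.0123,  0.002 ]), np.float64(0.00156))]
scene caddy 2173 [(array([0.5074, 0.2998, 0.186 , 0.0081]), np.float64(0.00096)), (array([0.5115, 0.2823, 0.196 , 0.0101]), np.float64(0.0013)), (array([0.5115, 0.2823, 0.1971, 0.0101]), np.float64(0.00131))]
```

```bash
python3 - <<'E'
from fit import *
def draw(im,img,bs,x,s,off):
    c,sn=np.cos(x[2]),np.sin(x[2])
    for b in bs:
        V=np.array([[b[i,0],b[j,1],b[1,2]] for i,j in((0,0),(1,0),(1,1),(0,1))])
        Wd=np.stack([c*V[:,0]-sn*V[:,1]+x[0],sn*V[:,0]+c*V[:,1]+x[1],V[:,2]],1)
        p=((proj(im,Wd)-off+.5)*s)
        cv2.polylines(img,[np.round(p).astype(int)],True,(255,255,0),1)
im=dict(np.load('/tmp/top0.npz'))
W=cloud(im)
o=W[225:335,100:225].reshape(-1,3);h=np.histogram(o[:,2],bins=np.arange(-.004,.13,.004));print(dict(zip((h[1]*1000).round().astype(int),h[0])))
a=cv2.resize(im['pixels'][190:340,100:500,::-1],None,fx=2,fy=2,interpolation=cv2.INTER_CUBIC)
a=cv2.resize(im['pixels'][180:340,230:490,::-1],None,fx=3,fy=3,interpolation=cv2.INTER_CUBIC);draw(im,a,T,(.550,-.0159,.0145),3,(230,180));cv2.imwrite('pics/o1.png',a)
a=cv2.resize(im['pixels'][220:340,90:230,::-1],None,fx=5,fy=5,interpolation=cv2.INTER_CUBIC);draw(im,a,C,(.5033,.3021,.184),5,(90,220));cv2.imwrite('pics/o2.png',a)
E
```

```text
{np.int64(-4): np.int64(1773), np.int64(0): np.int64(4578), np.int64(4): np.int64(1079), np.int64(8): np.int64(263), np.int64(12): np.int64(188), np.int64(16): np.int64(231), np.int64(20): np.int64(242), np.int64(24): np.int64(235), np.int64(28): np.int64(263), np.int64(32): np.int64(247), np.int64(36): np.int64(260), np.int64(40): np.int64(271), np.int64(44): np.int64(291), np.int64(48): np.int64(305), np.int64(52): np.int64(321), np.int64(56): np.int64(404), np.int64(60): np.int64(544), np.int64(64): np.int64(234), np.int64(68): np.int64(593), np.int64(72): np.int64(283), np.int64(76): np.int64(43), np.int64(80): np.int64(55), np.int64(84): np.int64(69), np.int64(88): np.int64(62), np.int64(92): np.int64(95), np.int64(96): np.int64(83), np.int64(100): np.int64(99), np.int64(104): np.int64(121), np.int64(108): np.int64(187), np.int64(112): np.int64(219), np.int64(116): np.int64(37), np.int64(120): np.int64(0), np.int64(124): np.int64(0)}
```

View pics/o1.png

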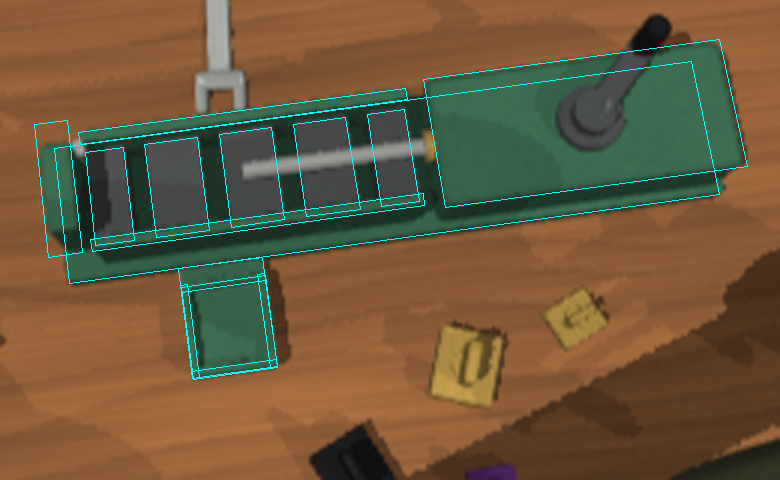

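View pics/o2.png

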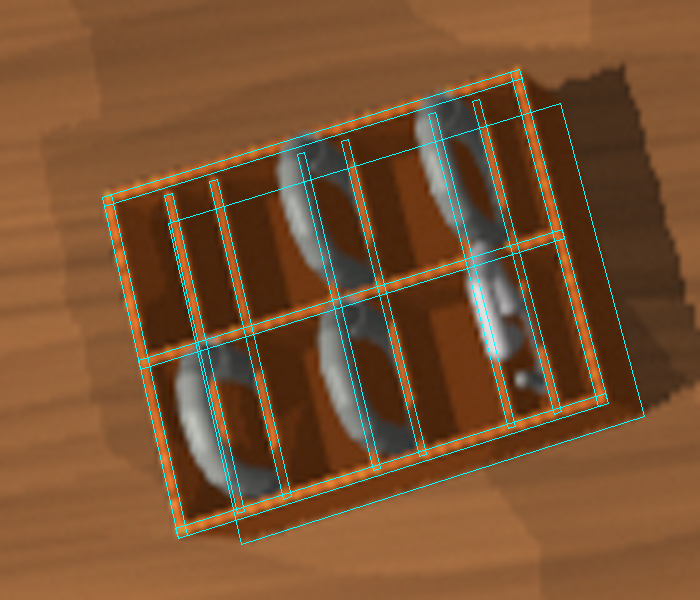

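```bash
cat > go.py <<'E'
import sys
from h import *
from plant import sensors
def delta(x,y,z,phi=None):
    o=sensors.get_obs();p=o['eef_pos'];R=Rn.from_quat(o['orientation']).as_matrix()
    d=R.T@(np.array([x,y,z])-p);ph=np.arctan2(R[1,0],R[0,0])
    print('t',round(o['clock'],2),'at',p.round(4),'phi',round(ph,4),'xyz',d.round(4),'yaw',None if phi is None else round(ph-phi,4),'F',o['ft_force'].round(1),'op',round(o['opening'],4),'Rz',R[:,2].round(4))
if __name__=='__main__':
    a=list(map(float,sys.argv[1:]));delta(*a)
E
python3 go.py .5 -.27 .28 .0135
python3 - <<'E'
from fit import *
im=dict(np.load('/tmp/top0.npz'));W=cloud(im).reshape(-1,3)
k=(W[:,2]>.13)&(W[:,2]<.165)&(abs(W[:,0]-.59)<.05)&(abs(W[:,1]+.28)<.05)
print(k.sum(),W[k].mean(0)); k&=W[:,2]>.157; print(k.sum(),W[k].mean(0))
E
```

```text
t 0.15 at [ 0.2105 -0.5079  0.2383] phi 0.3928 xyz [ 0.3585 -0.109  -0.0415] yaw 0.3793 F [-0.3 -0.7 -0.2] op 0.0882 Rz [-2.0e-04  1.1e-03 -1.0e+00]
112 [ 0.59033898 -0.28155448  0.15245271]
56 [ 0.59152881 -0.28393103  0.15982722]
```

Request:
{"api": "move_arm", "payload": {"commands": [{"claw": 0.06, "xyz": [0.06, -0.018, -0.04], "yaw": 0.1}, {"claw": 0.06, "xyz": [0.12, -0.036, -0.0415], "yaw": 0.2}, {"claw": 0.06, "xyz": [0.18, -0.054, -0.0415], "yaw": 0.3}, {"claw": 0.06, "xyz": [0.24, -0.073, -0.0415], "yaw": 0.379}, {"claw": 0.06, "xyz": [0.3, -0.091, -0.0415], "yaw": 0.379}, {"claw": 0.06, "xyz": [0.3585, -0.109, -0.0415], "yaw": 0.379}, {"claw": 0.06, "xyz": [0.3585, -0.109, -0.0415], "yaw": 0.379}, {"claw": 0.06, "xyz": [0.3585, -0.109, -0.0415], "yaw": 0.379}, {"claw": 0.06, "xyz": [0.3585, -0.109, -0.0415], "yaw": 0.379}]}}

```text
clock: 1.27
eef_pos: [0.4991, -0.2712, 0.2802]
orientation: [1.0, 0.006, -0.0, 0.0]
ft_force: [-0.4, -0.4, 0.6]
opening: 0.0599
```

```bash
cat > w.py <<'E'
import sys
from h import *
from plant import sensors,vision
def snap(n,cam='wrist'):
    o=sensors.get_obs();im=vision.get_image(cam)
    if cam=='wrist':np.savez(f'/tmp/{n}.npz',p=o['eef_pos'],q=o['orientation'],**im)
    else: np.savez(f'/tmp/{n}.npz',**im)
    cv2.imwrite(f'pics/{n}.png',im['pixels'][:,:,::-1]);return im,(o['eef_pos'],o['orientation'])
def load(n):
    d=dict(np.load(f'/tmp/{n}.npz'));return d,((d.pop('p'),d.pop('q')) if 'p' in d else None)
if __name__=='__main__': snap(*sys.argv[1:])
E
python3 w.py w1; python3 go.py .59 -.283 .25 .0135
python3 - <<'E'
from fit import *
from w import load
im,ps=load('w1');W=cloud(im,ps).reshape(-1,3)
H=cv2.cvtColor(im['pixels'],cv2.COLOR_RGB2HSV).reshape(-1,3)
g=np.isfinite(W).all(1)&(W[:,2]>.01)&(W[:,2]<.125)&(W[:,0]>.4)&(H[:,1]>60)&(H[:,0]>35)&(H[:,0]<95)
print(g.sum(),fit(W[g],T,(.551,-.0165,.0135),z=True))
k=(W[:,2]>.155)&(W[:,2]<.17)&(W[:,0]>.53)&(abs(W[:,1]+.28)<.06);print(k.sum(),np.median(W[k],0),W[k].min(0),W[k].max(0))
E
```

```text
t 1.32 at [ 0.499  -0.2713  0.2803] phi 0.0118 xyz [0.0908 0.0128 0.0302] yaw -0.0017 F [ 0.9 -0.3 -0.1] op 0.0598 Rz [-3.e-04 -0.e+00 -1.e+00]
26483 (array([ 0.55152207, -0.01622543,  0.01315205,  0.00066262]), np.float64(0.0005186849534443011))
504 [ 0.5939137  -0.28441444  0.15996106] [ 0.58559979 -0.29337602  0.15519722] [ 0.60259219 -0.2760411   0.16232453]
```

View pics/w1.png

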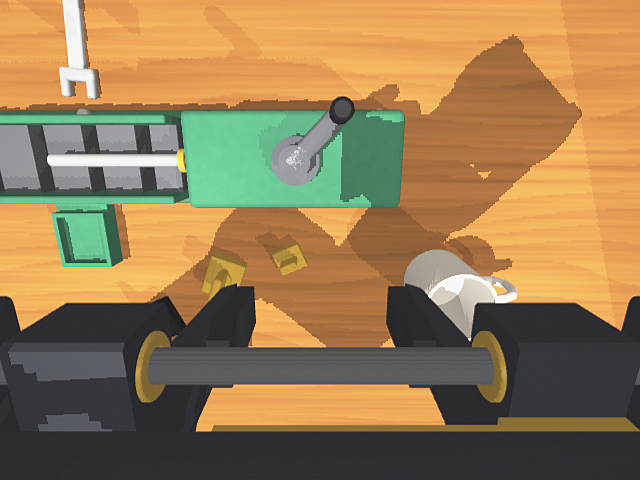

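Request:
{"api": "move_arm", "payload": {"commands": [{"claw": 0.05, "xyz": [0.05, 0.008, 0.02], "yaw": 0}, {"claw": 0.05, "xyz": [0.095, 0.0143, 0.05], "yaw": 0}, {"claw": 0.05, "xyz": [0.095, 0.0143, 0.09], "yaw": 0}, {"claw": 0.05, "xyz": [0.095, 0.0143, 0.13], "yaw": 0}, {"claw": 0.05, "xyz": [0.095, 0.0143, 0.156], "yaw": 0}, {"claw": 0.05, "xyz": [0.095, 0.0143, 0.156], "yaw": 0}, {"claw": 0.05, "xyz": [0.095, 0.0143, 0.156], "yaw": 0}, {"claw": 0.012, "xyz": [0.095, 0.0143, 0.156], "yaw": 0}, {"claw": 0.012, "xyz": [0.095, 0.0143, 0.156], "yaw": 0}, {"claw": 0.012, "xyz": [0.095, 0.0143, 0.156], "yaw": 0}, {"claw": 0.012, "xyz": [0.095, 0.0143, 0.156], "yaw": 0}, {"claw": 0.012, "xyz": [0.095, 0.0143, 0.156], "yaw": 0}], "newtons": 15}}

```text
clock: 2.82
eef_pos: [0.5955, -0.2836, 0.1247]
orientation: [1.0, 0.007, 0.001, 0.001]
ft_force: [1.2, -3.1, 1.4]
opening: 0.0172
```

```bash
python3 - <<'E'
from h import *
from go import delta
from plant import sensors
delta(.594,-.2845,.124,.0132)
o=sensors.get_obs();p=o['eef_pos'];R=Rn.from_quat(o['orientation']).as_matrix()
ax=np.array([.55154+.230*.0132,-.0162-.230]);a0=np.arctan2(p[1]-ax[1],p[0]-ax[0]);print(ax,np.degrees(a0),np.hypot(*(p[:2]-ax)))
end=np.radians(170)+.0132-2*np.pi
print('crank',a0+2*np.pi-np.radians(170)-.0132)
n=17
for i in range(1,n+1):
    a=a0+(end-.05-a0)*i/n
    d=R.T@np.array([ax[0]+.055*np.cos(a)-p[0],ax[1]+.055*np.sin(a)-p[1],0])
    print(d[:2].round(4).tolist(),end=' ')
E
```

```text
t 2.83 at [ 0.5955 -0.2836  0.1247] phi 0.0137 xyz [-0.0015  0.0009  0.0007] yaw 0.0005 F [ 1.2 -3.1  1.4] op 0.0172 Rz [ 0.001  -0.0011 -1.    ]
[ 0.554576 -0.2462  ] -42.472145898799056 0.05543107924028854
crank 2.561646792467776
[-0.0066, 0.0054] [-0.0136, 0.0101] [-0.0213, 0.0136] [-0.0294, 0.0159] [-0.0377, 0.017] [-0.0462, 0.0167] [-0.0545, 0.0152] [-0.0625, 0.0124] [-0.0699, 0.0084] [-0.0767, 0.0034] [-0.0826, -0.0027] [-0.0875, -0.0096] [-0.0913, -0.0171] [-0.0938, -0.0251] [-0.0952, -0.0335] [-0.0952, -0.0419] [-0.094, -0.0503]
```

Request:
{"api": "move_arm", "payload": {"commands": [{"claw": 0.012, "xyz": [-0.0066, 0.0054, 0], "yaw": 0}, {"claw": 0.012, "xyz": [-0.0136, 0.0101, 0], "yaw": 0}, {"claw": 0.012, "xyz": [-0.0213, 0.0136, 0], "yaw": 0}, {"claw": 0.012, "xyz": [-0.0294, 0.0159, 0], "yaw": 0}, {"claw": 0.012, "xyz": [-0.0377, 0.017, 0], "yaw": 0}, {"claw": 0.012, "xyz": [-0.0462, 0.0167, 0], "yaw": 0}, {"claw": 0.012, "xyz": [-0.0545, 0.0152, 0], "yaw": 0}, {"claw": 0.012, "xyz": [-0.0625, 0.0124, 0], "yaw": 0}, {"claw": 0.012, "xyz": [-0.0699, 0.0084, 0], "yaw": 0}, {"claw": 0.012, "xyz": [-0.0767, 0.0034, 0], "yaw": 0}, {"claw": 0.012, "xyz": [-0.0826, -0.0027, 0], "yaw": 0}, {"claw": 0.012, "xyz": [-0.0875, -0.0096, 0], "yaw": 0}, {"claw": 0.012, "xyz": [-0.0913, -0.0171, 0], "yaw": 0}, {"claw": 0.012, "xyz": [-0.0938, -0.0251, 0], "yaw": 0}, {"claw": 0.012, "xyz": [-0.0952, -0.0335, 0], "yaw": 0}, {"claw": 0.012, "xyz": [-0.0952, -0.0419, 0], "yaw": 0}, {"claw": 0.012, "xyz": [-0.094, -0.0503, 0], "yaw": 0}, {"claw": 0.012, "xyz": [-0.094, -0.0503, 0], "yaw": 0}]}}

```text
clock: 5.08
eef_pos: [0.5017, -0.2379, 0.1247]
orientation: [1.0, 0.007, 0.002, 0.005]
ft_force: [-0.1, -23.0, -2.0]
opening: 0.0174
```

```bash
python3 - <<'E'
from h import *
from go import delta
from plant import sensors
o=sensors.get_obs();p=o['eef_pos']
ax=np.array([.55154+.230*.0132,-.0162-.230]);a0=np.arctan2(p[1]-ax[1],p[0]-ax[0])%6.2832;print('crank',a0-np.radians(170)-.0132,np.hypot(*(p[:2]-ax)))
delta(.38,-.13,.33,.0132)
E
```

```text
crank 0.005680692412795774 0.053571606007841395
t 5.08 at [ 0.5017 -0.2379  0.1247] phi 0.0139 xyz [-0.1195 -0.1077 -0.2066] yaw 0.0007 F [ -0.1 -23.   -2. ] op 0.0174 Rz [ 0.0033 -0.0092 -1.    ]
```

Request:
{"api": "move_arm", "payload": {"commands": [{"claw": 0.012, "xyz": [0, 0.002, 0], "yaw": 0}, {"claw": 0.05, "xyz": [0, 0.002, 0], "yaw": 0}, {"claw": 0.05, "xyz": [0, 0.002, 0], "yaw": 0}, {"claw": 0.05, "xyz": [0, 0.002, -0.04], "yaw": 0}, {"claw": 0.05, "xyz": [0, 0.002, -0.09], "yaw": 0}, {"claw": 0.05, "xyz": [-0.02, -0.05, -0.14], "yaw": 0}, {"claw": 0.05, "xyz": [-0.03, -0.11, -0.15], "yaw": 0}, {"claw": 0.05, "xyz": [-0.04, -0.17, -0.15], "yaw": 0}, {"claw": 0.05, "xyz": [-0.05, -0.23, -0.15], "yaw": 0}, {"claw": 0.05, "xyz": [-0.06, -0.29, -0.15], "yaw": -0.05}, {"claw": 0.05, "xyz": [-0.07, -0.35, -0.15], "yaw": -0.1}, {"claw": 0.05, "xyz": [-0.08, -0.41, -0.15], "yaw": -0.17}, {"claw": 0.05, "xyz": [-0.08, -0.47, -0.15], "yaw": -0.17}, {"claw": 0.05, "xyz": [-0.08, -0.53, -0.15], "yaw": -0.17}, {"claw": 0.05, "xyz": [-0.08, -0.535, -0.15], "yaw": -0.17}, {"claw": 0.05, "xyz": [-0.08, -0.535, -0.15], "yaw": -0.17}, {"claw": 0.05, "xyz": [-0.08, -0.535, -0.15], "yaw": -0.17}]}}

```text
clock: 7.2
eef_pos: [0.4132, 0.2986, 0.2743]
orientation: [0.996, 0.091, -0.0, 0.0]
ft_force: [-0.8, -0.2, 0.1]
opening: 0.0504
```

```bash
python3 w.py w2; python3 w.py top1 top; python3 go.py .42 .29 .28 .184
python3 - <<'E'
from fit import *
from w import load
im,ps=load('w2');W=cloud(im,ps).reshape(-1,3)
H=cv2.cvtColor(im['pixels'],cv2.COLOR_RGB2HSV).reshape(-1,3)
g=np.isfinite(W).all(1)&(W[:,2]>.01)&(W[:,2]<.08)&(abs(W[:,0]-.5)<.13)&(abs(W[:,1]-.3)<.15)&(H[:,1]>200)&(H[:,0]<17)
print(g.sum())
for s in [(.505,.301,.185),(.51,.295,.185),(.5,.31,.185)]: print(fit(W[g],C,s,z=True))
E
```

```text
t 7.3 at [0.4134 0.2986 0.2744] phi 0.182 xyz [ 0.005   0.0097 -0.0056] yaw -0.002 F [-0.1 -0.5  0.8] op 0.0501 Rz [ 2.e-04  1.e-04 -1.e+00]
10190
(array([0.50557791, 0.30188453, 0.18218906, 0.0010674 ]), np.float64(0.00010961701565755794))
(array([0.50557791, 0.30188453, 0.18218906, 0.0010674 ]), np.float64(0.0001096169056814568))
(array([0.50252929, 0.301305  , 0.18449692, 0.00556799]), np.float64(0.0002638288650206322))
```

View pics/w2.png

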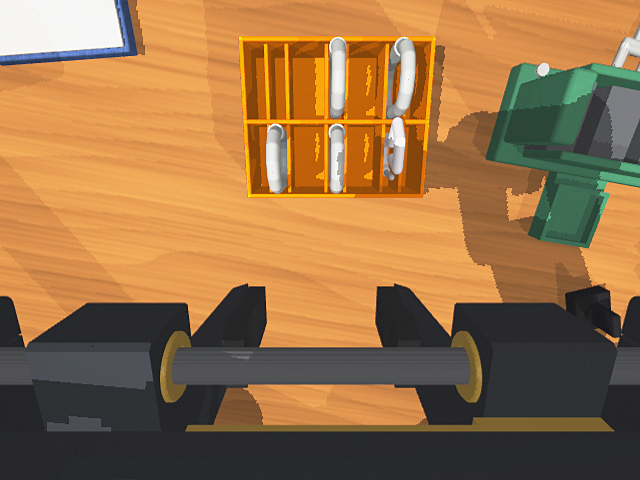

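View pics/top1.png

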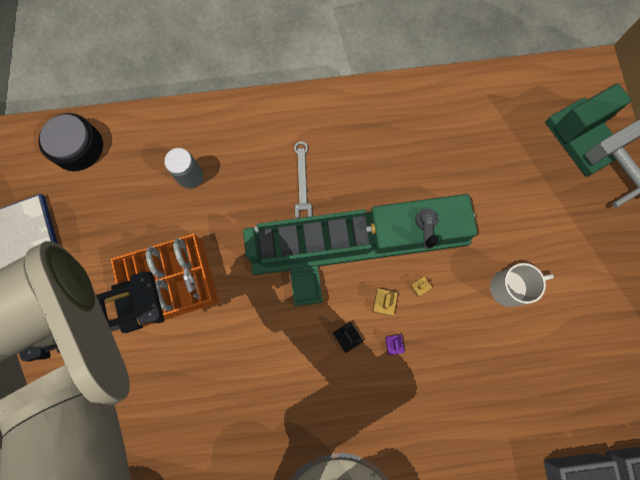

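```bash
python3 - <<'E'
from fit import *
from w import load
im,ps=load('w2');W=cloud(im,ps).reshape(-1,3);W=W[np.isfinite(W).all(1)]
x=(.5056,.3019,.1822);c,s=np.cos(x[2]),np.sin(x[2]);d=W-[x[0],x[1],0]
L=np.stack([c*d[:,0]+s*d[:,1],-s*d[:,0]+c*d[:,1],d[:,2]],1)*1000
for X,Y in((35,0),(35,-56),(-35,56),(-35,0),(-35,-56)):
    k=(abs(L[:,0]-X)<34)&(abs(L[:,1]-Y)<20)
    for z0,z1 in((75,90),(90,103),(106,120)):
        q=L[k&(L[:,2]>z0)&(L[:,2]<z1)]
        if len(q): print((X,Y),z0,len(q),'mean',q.mean(0).round(1),'min',q.min(0).round(1),'max',q.max(0).round(1))
E
```

```text
(35, 0) 75 98 mean [39.4  1.8 84.4] min [ 4.  -7.5 75.1] max [67.2  7.1 89.9]
(35, 0) 90 175 mean [24.6  0.5 99.2] min [ 5.3 -5.8 90. ] max [ 61.8   5.8 102.9]
(35, 0) 106 766 mean [ 34.2   0.3 111.6] min [ 13.6  -5.9 106. ] max [ 56.2   5.9 116.5]
(35, -56) 75 185 mean [ 37.5 -52.1  83.2] min [  1.  -59.8  75. ] max [ 67.1 -48.4  90. ]
(35, -56) 90 214 mean [ 29.5 -53.7  98.4] min [  5.3 -61.6  90.1] max [ 63.8 -50.  103. ]
(35, -56) 106 784 mean [ 34.4 -55.2 111.6] min [ 13.5 -61.9 106. ] max [ 56.1 -49.8 117.3]
(-35, 56) 75 99 mean [-17.4  53.   84.2] min [-64.9  48.4  75.3] max [-2.7 63.4 90. ]
(-35, 56) 90 157 mean [-30.5  54.2  98.5] min [-64.3  49.8  90.1] max [ -5.5  61.2 102.9]
(-35, 56) 106 625 mean [-34.5  55.3 111.6] min [-56.1  49.8 106. ] max [-13.6  61.7 116.7]
(-35, 0) 75 73 mean [-12.4   0.7  85.3] min [-65.   -7.1  76.3] max [-2.7  7.4 89.9]
(-35, 0) 90 154 mean [-30.6   0.7  99. ] min [-64.3  -5.8  90.2] max [ -5.6   5.9 103. ]
(-35, 0) 106 618 mean [-34.2  -0.  111.7] min [-56.1  -6.1 106. ] max [-13.6   5.4 116.6]
(-35, -56) 75 120 mean [-13.2 -53.6  84.6] min [-46.9 -60.7  75.5] max [ -1.  -50.9  89.8]
(-35, -56) 90 488 mean [-26.4 -55.3  95.1] min [-46.8 -61.2  90.1] max [ -6.4 -50.8 100.7]
```

```bash
cat > pl.py <<'E'
import numpy as np
def cad(x,y): # mm->m
    a=.1822;c,s=np.cos(a),np.sin(a);return .5056+(c*x-s*y)/1e3,.3019+(s*x+c*y)/1e3
def tes(x,y):
    a=.0132;c,s=np.cos(a),np.sin(a);return .5515+(c*x-s*y)/1e3,-.0162+(s*x+c*y)/1e3
def slot(i): return tes(0,-78+52*i)
E
python3 - <<'E'
from pl import *;from go import delta
for X,Y in((-34.5,0),(-34.5,55.4),(34.5,0),(34.5,-55.5)):
    print(X,Y);delta(*cad(X,Y),.087,.1822)
for i in range(4): print(slot(i))
E
```

```text
-34.5 0
t 7.3 at [0.4134 0.2986 0.2744] phi 0.182 xyz [0.0568 0.0135 0.1875] yaw -0.0002 F [-0.1 -0.5  0.8] op 0.0501 Rz [ 2.e-04  1.e-04 -1.e+00]
-34.5 55.4
t 7.3 at [0.4134 0.2986 0.2744] phi 0.182 xyz [ 0.0568 -0.0419  0.1875] yaw -0.0002 F [-0.1 -0.5  0.8] op 0.0501 Rz [ 2.e-04  1.e-04 -1.e+00]
34.5 0
t 7.3 at [0.4134 0.2986 0.2744] phi 0.182 xyz [0.1258 0.0135 0.1875] yaw -0.0002 F [-0.1 -0.5  0.8] op 0.0501 Rz [ 2.e-04  1.e-04 -1.e+00]
34.5 -55.5
t 7.3 at [0.4134 0.2986 0.2744] phi 0.182 xyz [0.1258 0.069  0.1875] yaw -0.0002 F [-0.1 -0.5  0.8] op 0.0501 Rz [ 2.e-04  1.e-04 -1.e+00]
(np.float64(0.5525295701006765), np.float64(-0.09419320473866805))
(np.float64(0.5518431900335589), np.float64(-0.04219773491288935))
(np.float64(0.5511568099664411), np.float64(0.00979773491288935))
(np.float64(0.5504704298993235), np.float64(0.061793204738668055))
```

Request:
{"api": "move_arm", "payload": {"commands": [{"claw": 0.04, "xyz": [0.0568, 0.0135, 0.04], "yaw": 0}, {"claw": 0.04, "xyz": [0.0568, 0.0135, 0.09], "yaw": 0}, {"claw": 0.04, "xyz": [0.0568, 0.0135, 0.13], "yaw": 0}, {"claw": 0.04, "xyz": [0.0568, 0.0135, 0.165], "yaw": 0}, {"claw": 0.04, "xyz": [0.0568, 0.0135, 0.1875], "yaw": 0}, {"claw": 0.04, "xyz": [0.0568, 0.0135, 0.1875], "yaw": 0}, {"claw": 0.04, "xyz": [0.0568, 0.0135, 0.1875], "yaw": 0}, {"claw": 0.006, "xyz": [0.0568, 0.0135, 0.1875], "yaw": 0}, {"claw": 0.006, "xyz": [0.0568, 0.0135, 0.1875], "yaw": 0}, {"claw": 0.006, "xyz": [0.0568, 0.0135, 0.1875], "yaw": 0}, {"claw": 0.006, "xyz": [0.0568, 0.0135, 0.1875], "yaw": 0}, {"claw": 0.006, "xyz": [0.0568, 0.0135, 0.1875], "yaw": 0}], "newtons": 20}}

```text
clock: 8.8
eef_pos: [0.4716, 0.2969, 0.087]
orientation: [0.996, 0.092, 0.0, -0.0]
ft_force: [0.0, -0.0, 2.2]
opening: 0.0104
```

```bash
python3 -c "
from pl import *;from go import delta
delta(*cad(-34.5,0),.087,.1822)
delta(*slot(0),.24,.0132)"
```

```text
t 8.8 at [0.4716 0.2969 0.087 ] phi 0.1839 xyz [-0.0001  0.0012  0.    ] yaw 0.0017 F [ 0.  -0.   2.2] op 0.0104 Rz [ 6.e-04  2.e-04 -1.e+00]
t 8.8 at [0.4716 0.2969 0.087 ] phi 0.1839 xyz [ 0.0082  0.3993 -0.153 ] yaw 0.1707 F [ 0.  -0.   2.2] op 0.0104 Rz [ 6.e-04  2.e-04 -1.e+00]
```

Request:
{"api": "move_arm", "payload": {"commands": [{"claw": 0.006, "xyz": [0, 0, -0.03], "yaw": 0}, {"claw": 0.006, "xyz": [0, 0, -0.07], "yaw": 0}, {"claw": 0.006, "xyz": [0, 0, -0.12], "yaw": 0}, {"claw": 0.006, "xyz": [0, 0.03, -0.153], "yaw": 0}, {"claw": 0.006, "xyz": [0, 0.08, -0.153], "yaw": 0.04}, {"claw": 0.006, "xyz": [0.005, 0.13, -0.153], "yaw": 0.1}, {"claw": 0.006, "xyz": [0.008, 0.18, -0.153], "yaw": 0.171}, {"claw": 0.006, "xyz": [0.008, 0.23, -0.153], "yaw": 0.171}, {"claw": 0.006, "xyz": [0.008, 0.28, -0.153], "yaw": 0.171}, {"claw": 0.006, "xyz": [0.008, 0.33, -0.153], "yaw": 0.171}, {"claw": 0.006, "xyz": [0.008, 0.375, -0.153], "yaw": 0.171}, {"claw": 0.006, "xyz": [0.0082, 0.3993, -0.153], "yaw": 0.171}, {"claw": 0.006, "xyz": [0.0082, 0.3993, -0.153], "yaw": 0.171}, {"claw": 0.006, "xyz": [0.0082, 0.3993, -0.153], "yaw": 0.171}, {"claw": 0.006, "xyz": [0.0082, 0.3993, -0.153], "yaw": 0.171}]}}

```text
clock: 10.68
eef_pos: [0.5523, -0.0932, 0.2398]
orientation: [1.0, 0.007, -0.0, -0.0]
ft_force: [0.6, 0.1, -1.1]
opening: 0.0107
```

```bash
python3 w.py w3; python3 w.py s3 scene; python3 -c "
from pl import *;from go import delta
delta(*slot(0),.107,.0132)
from fit import *
from w import load
o,_=load('s3');cv2.imwrite('pics/s3c.png',cv2.resize(o['pixels'][150:350,180:400,::-1],None,fx=3,fy=3,interpolation=cv2.INTER_CUBIC))"
```

```text
t 10.78 at [ 0.5524 -0.0934  0.2399] phi 0.0139 xyz [1.000e-04 8.000e-04 1.329e-01] yaw 0.0007 F [-0.1 -0.2 -2.1] op 0.0106 Rz [ 1.e-04  0.e+00 -1.e+00]
```

View pics/w3.png

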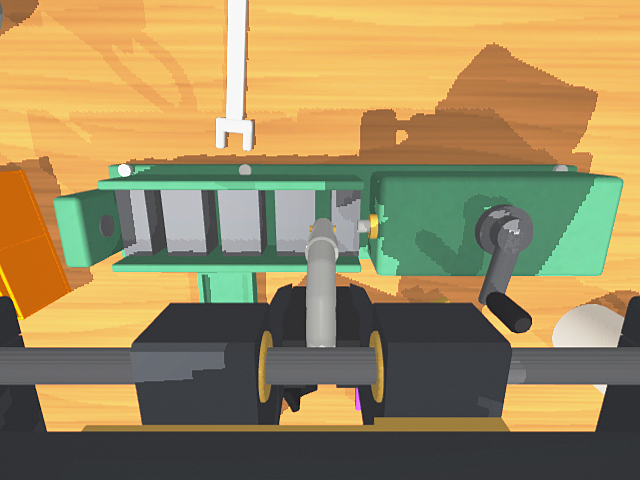

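View pics/s3c.png

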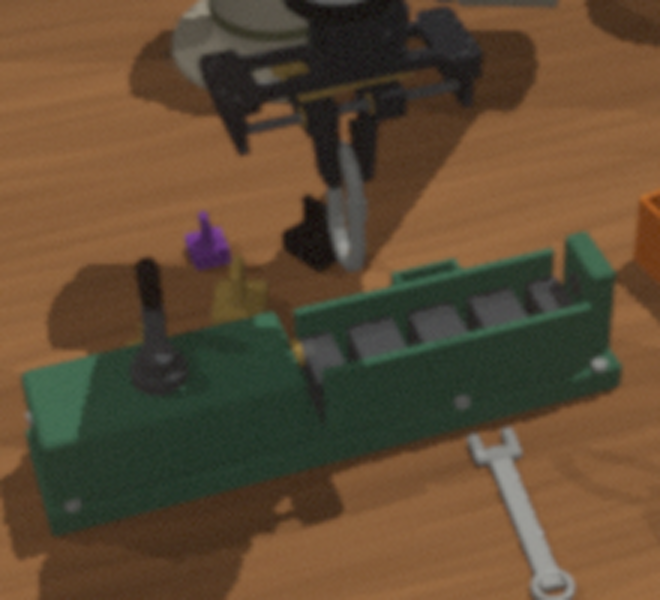

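```bash
cat > ov.py <<'E'
from fit import *
def ovsdf(L):
    # L in oval frame (m): stadium centreline r=25mm, centres z=31,79
    x,y,z=L.T;zc=np.clip(z,.031,.079);rho=np.hypot(x,z-zc)
    return np.hypot(rho-.025,y)-.006
def fitov(P,x0,yaw):
    def f(v):
        R=Rn.from_euler('ZYX',[yaw+v[3],v[4],v[5]]).as_matrix()
        return np.clip(ovsdf((P-v[:3])@R),-.02,.02)
    r=least_squares(f,[*x0,0,0,0],loss='soft_l1',f_scale=.002,diff_step=1e-4,x_scale=[.01]*3+[.05]*3)
    return r.x,np.median(abs(f(r.x)))
def report(n,x0,yaw,zlo,pr=True,rad=.045):
    from w import load
    im,ps=load(n);W=cloud(im,ps).reshape(-1,3)
    H=cv2.cvtColor(im['pixels'],cv2.COLOR_RGB2HSV).reshape(-1,3)
    g=np.isfinite(W).all(1)&(W[:,2]>zlo)&(np.hypot(W[:,0]-x0[0],W[:,1]-x0[1])<rad)&(W[:,2]<x0[2]+.115)&(H[:,2]>70)&(H[:,1]<110)&(abs(W[:,1]-x0[1])<.022)
    x,m=fitov(W[g],x0,yaw)
    print(n,'pts',g.sum(),'base',x[:3].round(4),'yaw',x[3].round(3),'tilt_y',x[4].round(3),'tilt_x',x[5].round(3),'med',round(m,5))
    return x
E
python3 - <<'E'
from ov import *
report('w3',(.5524,-.0934,.158),.0139,.13)
report('s3',(.5524,-.0934,.158),.0139,.13)
E
```

```text
w3 pts 3704 base [ 0.5519 -0.094   0.1575] yaw 0.002 tilt_y -0.007 tilt_x -0.015 med 0.00039
s3 pts 353 base [ 0.5508 -0.095   0.1591] yaw 0.003 tilt_y 0.019 tilt_x -0.011 med 0.00093
```

Request:
{"api": "move_arm", "payload": {"commands": [{"claw": 0.006, "xyz": [0.0005, 0.0005, 0.04], "yaw": 0}, {"claw": 0.006, "xyz": [0.0005, 0.0005, 0.075], "yaw": 0}, {"claw": 0.006, "xyz": [0.0005, 0.0005, 0.09], "yaw": 0}, {"claw": 0.006, "xyz": [0.0005, 0.0005, 0.1], "yaw": 0}, {"claw": 0.006, "xyz": [0.0005, 0.0005, 0.11], "yaw": 0}, {"claw": 0.006, "xyz": [0.0005, 0.0005, 0.12], "yaw": 0}, {"claw": 0.006, "xyz": [0.0005, 0.0005, 0.128], "yaw": 0}, {"claw": 0.006, "xyz": [0.0005, 0.0005, 0.131], "yaw": 0}, {"claw": 0.006, "xyz": [0.0005, 0.0005, 0.131], "yaw": 0}]}}

```text
clock: 11.9
eef_pos: [0.553, -0.0948, 0.1087]
orientation: [1.0, 0.006, -0.0, -0.0]
ft_force: [0.2, -0.4, -2.2]
opening: 0.0106
```

```bash
python3 w.py w4; python3 -c "
from pl import *;from go import delta
delta(*slot(0),.107,.0132)
from ov import *
report('w4',(.5524,-.0934,.027),.0139,.1)"
```

```text
t 11.95 at [ 0.5531 -0.0948  0.1089] phi 0.0128 xyz [-0.0006 -0.0007  0.0019] yaw -0.0004 F [-0.7  0.2 -3. ] op 0.0105 Rz [ 4.e-04 -1.e-04 -1.e+00]
w4 pts 3411 base [ 0.5736 -0.0958  0.03  ] yaw 0.014 tilt_y -0.286 tilt_x -0.023 med 0.00033
```

Request:
{"api": "move_arm", "payload": {"commands": [{"claw": 0.006, "xyz": [-0.0003, -0.0004, 0.0025], "yaw": 0}, {"claw": 0.006, "xyz": [-0.0003, -0.0004, 0.0025], "yaw": 0}, {"claw": 0.03, "xyz": [-0.0003, -0.0004, 0.0025], "yaw": 0}, {"claw": 0.03, "xyz": [-0.0003, -0.0004, 0.0025], "yaw": 0}, {"claw": 0.03, "xyz": [-0.0003, -0.0004, 0.0025], "yaw": 0}, {"claw": 0.03, "xyz": [0, 0, -0.02], "yaw": 0}, {"claw": 0.03, "xyz": [0, 0, -0.06], "yaw": 0}, {"claw": 0.03, "xyz": [0, 0, -0.11], "yaw": 0}, {"claw": 0.03, "xyz": [0, 0, -0.13], "yaw": 0}]}}

```text
clock: 13.08
eef_pos: [0.5535, -0.0949, 0.2416]
orientation: [1.0, 0.006, 0.002, 0.001]
ft_force: [-0.4, -0.1, -0.2]
opening: 0.0299
```

```bash
python3 w.py w5; python3 w.py s5 scene; python3 -c "
from pl import *;from go import delta
delta(*cad(-34.5,55.4),.235,.1822)
from ov import *
report('w5',(.5524,-.0944,.025),.0139,.094)
o=cv2.imread('pics/s5.png')
cv2.imwrite('pics/s5c.png',cv2.resize(o[150:350,180:400],None,fx=3,fy=3,interpolation=cv2.INTER_CUBIC))"
```

```text
t 13.18 at [ 0.5536 -0.095   0.2409] phi 0.0129 xyz [-0.0863 -0.4463  0.0047] yaw -0.1693 F [-0.6 -0.7 -0.1] op 0.0301 Rz [ 0.0042 -0.0017 -1.    ]
w5 pts 1188 base [ 0.5691 -0.0953  0.0269] yaw 0.01 tilt_y -0.219 tilt_x -0.065 med 0.00034
```

View pics/s5c.png

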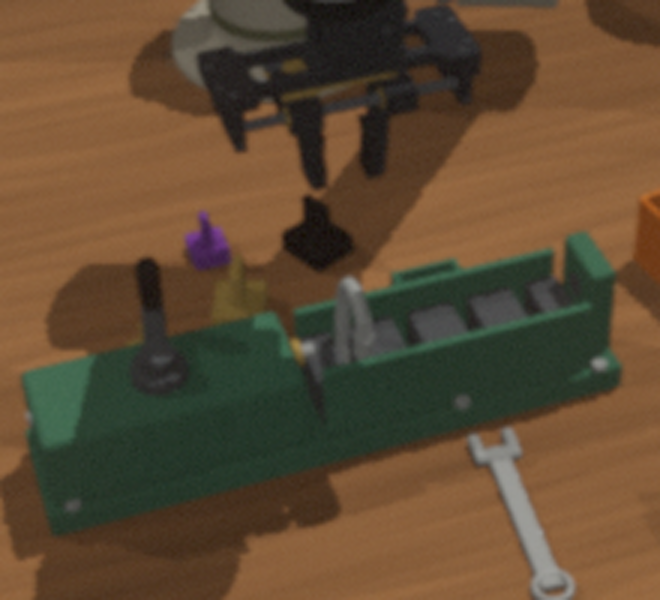

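Request:
{"api": "move_arm", "payload": {"commands": [{"claw": 0.04, "xyz": [-0.012, -0.06, 0], "yaw": 0}, {"claw": 0.04, "xyz": [-0.024, -0.12, 0], "yaw": -0.04}, {"claw": 0.04, "xyz": [-0.036, -0.18, 0], "yaw": -0.1}, {"claw": 0.04, "xyz": [-0.048, -0.24, 0], "yaw": -0.169}, {"claw": 0.04, "xyz": [-0.06, -0.3, 0], "yaw": -0.169}, {"claw": 0.04, "xyz": [-0.072, -0.36, 0], "yaw": -0.169}, {"claw": 0.04, "xyz": [-0.084, -0.42, 0], "yaw": -0.169}, {"claw": 0.04, "xyz": [-0.0863, -0.4463, 0.005], "yaw": -0.169}, {"claw": 0.04, "xyz": [-0.0863, -0.4463, 0.03], "yaw": -0.169}, {"claw": 0.04, "xyz": [-0.0863, -0.4463, 0.06], "yaw": -0.169}, {"claw": 0.04, "xyz": [-0.0863, -0.4463, 0.1], "yaw": -0.169}, {"claw": 0.04, "xyz": [-0.0863, -0.4463, 0.13], "yaw": -0.169}, {"claw": 0.04, "xyz": [-0.0863, -0.4463, 0.153], "yaw": -0.169}, {"claw": 0.04, "xyz": [-0.0863, -0.4463, 0.153], "yaw": -0.169}, {"claw": 0.04, "xyz": [-0.0863, -0.4463, 0.153], "yaw": -0.169}]}}

```text
clock: 15.05
eef_pos: [0.4611, 0.3504, 0.0861]
orientation: [0.996, 0.091, 0.0, -0.0]
ft_force: [-0.1, -0.6, 1.1]
opening: 0.0398
```

```bash
python3 -c "
from pl import *;from go import delta
delta(*cad(-34.5,55.4),.087,.1822)"
```

```text
t 15.05 at [0.4611 0.3504 0.0861] phi 0.1818 xyz [ 0.0005  0.0004 -0.0009] yaw -0.0004 F [-0.1 -0.6  1.1] op 0.0398 Rz [ 3.e-04  1.e-04 -1.e+00]
```

Request:
{"api": "move_arm", "payload": {"commands": [{"claw": 0.006, "xyz": [0.0005, 0.0004, -0.001], "yaw": 0}, {"claw": 0.006, "xyz": [0.0005, 0.0004, -0.001], "yaw": 0}, {"claw": 0.006, "xyz": [0.0005, 0.0004, -0.001], "yaw": 0}, {"claw": 0.006, "xyz": [0.0005, 0.0004, -0.001], "yaw": 0}, {"claw": 0.006, "xyz": [0.0005, 0.0004, -0.03], "yaw": 0}, {"claw": 0.006, "xyz": [0.0005, 0.0004, -0.07], "yaw": 0}, {"claw": 0.006, "xyz": [0.0005, 0.0004, -0.12], "yaw": 0}, {"claw": 0.006, "xyz": [0.001, 0.03, -0.154], "yaw": 0}, {"claw": 0.006, "xyz": [0.003, 0.08, -0.154], "yaw": 0.04}, {"claw": 0.006, "xyz": [0.006, 0.13, -0.154], "yaw": 0.1}, {"claw": 0.006, "xyz": [0.01, 0.18, -0.154], "yaw": 0.169}, {"claw": 0.006, "xyz": [0.014, 0.23, -0.154], "yaw": 0.169}, {"claw": 0.006, "xyz": [0.018, 0.28, -0.154], "yaw": 0.169}, {"claw": 0.006, "xyz": [0.0182, 0.33, -0.154], "yaw": 0.169}, {"claw": 0.006, "xyz": [0.0182, 0.38, -0.154], "yaw": 0.169}, {"claw": 0.006, "xyz": [0.0182, 0.4025, -0.154], "yaw": 0.169}, {"claw": 0.006, "xyz": [0.0182, 0.4025, -0.154], "yaw": 0.169}, {"claw": 0.006, "xyz": [0.0182, 0.4025, -0.154], "yaw": 0.169}, {"claw": 0.006, "xyz": [0.0182, 0.4025, -0.154], "yaw": 0.169}]}}

```text
clock: 17.42
eef_pos: [0.5515, -0.0411, 0.2398]
orientation: [1.0, 0.007, -0.0, -0.0]
ft_force: [0.9, 0.2, -2.7]
opening: 0.0105
```

```bash
python3 w.py w6; python3 -c "
from pl import *;from go import delta
delta(*slot(1),.107,.0132)
from ov import *
report('w6',(*slot(1),.158),.0132,.14)"
```

```text
t 17.48 at [ 0.5515 -0.0412  0.2398] phi 0.0142 xyz [0.0003 0.001  0.1328] yaw 0.001 F [ 0.2 -0.1 -3.3] op 0.0103 Rz [-1.e-04  1.e-04 -1.e+00]
w6 pts 3730 base [ 0.551  -0.0407  0.1575] yaw 0.01 tilt_y -0.006 tilt_x -0.003 med 0.00038
```

View pics/w6.png

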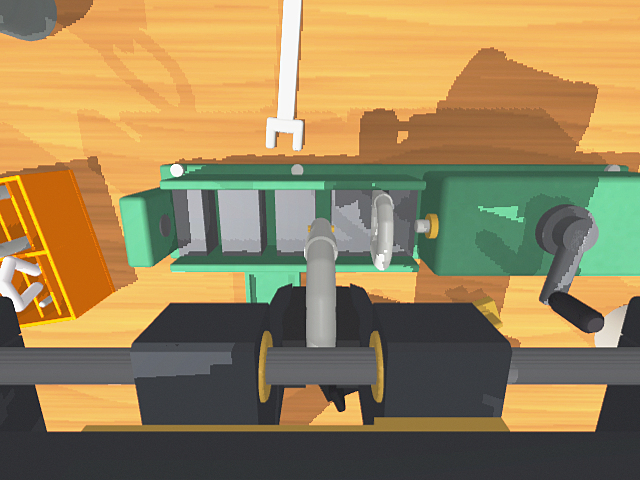

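Request:
{"api": "move_arm", "payload": {"commands": [{"claw": 0.006, "xyz": [0.0008, 0.0014, 0.04], "yaw": 0.005}, {"claw": 0.006, "xyz": [0.0008, 0.0014, 0.075], "yaw": 0.005}, {"claw": 0.006, "xyz": [0.0008, 0.0014, 0.09], "yaw": 0.005}, {"claw": 0.006, "xyz": [0.0008, 0.0014, 0.1], "yaw": 0.005}, {"claw": 0.006, "xyz": [0.0008, 0.0014, 0.11], "yaw": 0.005}, {"claw": 0.006, "xyz": [0.0008, 0.0014, 0.12], "yaw": 0.005}, {"claw": 0.006, "xyz": [0.0008, 0.0014, 0.128], "yaw": 0.005}, {"claw": 0.006, "xyz": [0.0008, 0.0014, 0.132], "yaw": 0.005}, {"claw": 0.006, "xyz": [0.0008, 0.0014, 0.133], "yaw": 0.005}, {"claw": 0.006, "xyz": [0.0008, 0.0014, 0.133], "yaw": 0.005}]}}

```text
clock: 18.73
eef_pos: [0.5527, -0.0437, 0.1071]
orientation: [1.0, 0.004, 0.0, 0.0]
ft_force: [0.4, -0.3, 0.2]
opening: 0.0107
```

Request:
{"api": "move_arm", "payload": {"commands": [{"claw": 0.03, "xyz": [0, -0.0008, 0.0005], "yaw": 0}, {"claw": 0.03, "xyz": [0, -0.0008, 0.0005], "yaw": 0}, {"claw": 0.03, "xyz": [0, -0.0008, 0], "yaw": 0}, {"claw": 0.03, "xyz": [0, 0, -0.02], "yaw": 0}, {"claw": 0.03, "xyz": [0, 0, -0.06], "yaw": 0}, {"claw": 0.03, "xyz": [0, 0, -0.11], "yaw": 0}, {"claw": 0.03, "xyz": [0, 0, -0.13], "yaw": 0}]}}

```text
clock: 19.6
eef_pos: [0.553, -0.0437, 0.2398]
orientation: [1.0, 0.004, 0.002, 0.001]
ft_force: [-0.5, 1.1, 0.4]
opening: 0.0301
```

```bash
python3 w.py s7 scene; python3 w.py w7; python3 -c "
from pl import *;from go import delta
delta(*cad(34.5,0),.087,.1822)
import cv2
o=cv2.imread('pics/s7.png')
cv2.imwrite('pics/s7c.png',cv2.resize(o[150:350,180:400],None,fx=3,fy=3,interpolation=cv2.INTER_CUBIC))"
```

```text
t 19.7 at [ 0.5531 -0.0437  0.239 ] phi 0.0079 xyz [-0.0115 -0.3522  0.1514] yaw -0.1743 F [ 0.4 -0.5 -0.5] op 0.0297 Rz [ 0.0045 -0.0013 -1.    ]
```

View pics/s7c.png

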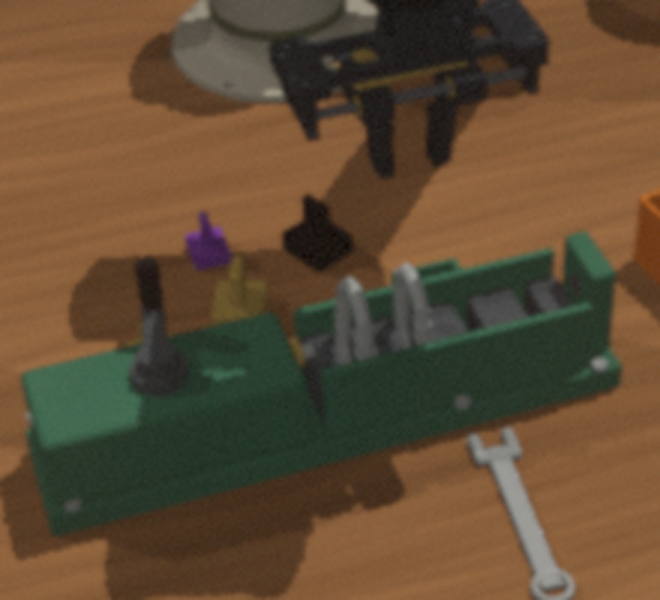

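View pics/w7.png

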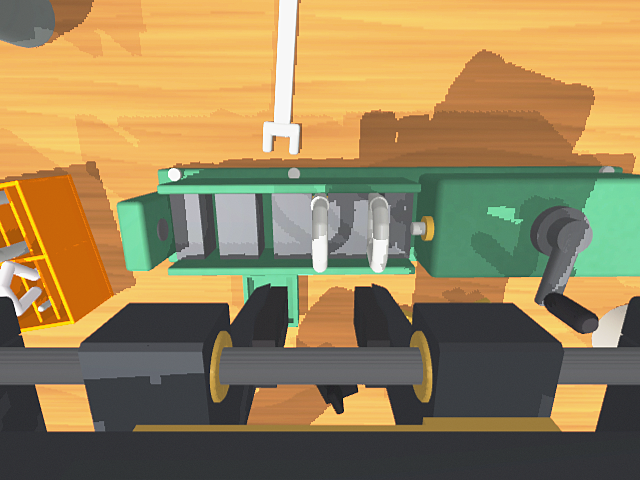

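Request:
{"api": "move_arm", "payload": {"commands": [{"claw": 0.04, "xyz": [-0.002, -0.06, 0], "yaw": 0}, {"claw": 0.04, "xyz": [-0.004, -0.12, 0], "yaw": -0.04}, {"claw": 0.04, "xyz": [-0.006, -0.18, 0], "yaw": -0.1}, {"claw": 0.04, "xyz": [-0.008, -0.24, 0], "yaw": -0.174}, {"claw": 0.04, "xyz": [-0.01, -0.3, 0], "yaw": -0.174}, {"claw": 0.04, "xyz": [-0.0115, -0.3522, 0], "yaw": -0.174}, {"claw": 0.04, "xyz": [-0.0115, -0.3522, 0.03], "yaw": -0.174}, {"claw": 0.04, "xyz": [-0.0115, -0.3522, 0.06], "yaw": -0.174}, {"claw": 0.04, "xyz": [-0.0115, -0.3522, 0.1], "yaw": -0.174}, {"claw": 0.04, "xyz": [-0.0115, -0.3522, 0.13], "yaw": -0.174}, {"claw": 0.04, "xyz": [-0.0115, -0.3522, 0.152], "yaw": -0.174}, {"claw": 0.04, "xyz": [-0.0115, -0.3522, 0.152], "yaw": -0.174}, {"claw": 0.04, "xyz": [-0.0115, -0.3522, 0.152], "yaw": -0.174}]}}

```text
clock: 21.32
eef_pos: [0.5384, 0.3086, 0.0851]
orientation: [0.996, 0.091, 0.0, -0.0]
ft_force: [0.3, 0.8, 0.7]
opening: 0.0403
```

```bash
python3 -c "
from pl import *;from go import delta
delta(*cad(34.5,0),.087,.1822)
delta(*slot(2),.24,.0132)"
```

```text
t 21.32 at [0.5384 0.3086 0.0851] phi 0.1818 xyz [ 0.001   0.0006 -0.0019] yaw -0.0004 F [0.3 0.8 0.7] op 0.0403 Rz [ 4.e-04  2.e-04 -1.e+00]
t 21.32 at [0.5384 0.3086 0.0851] phi 0.1818 xyz [-0.0414  0.2961 -0.1549] yaw 0.1686 F [0.3 0.8 0.7] op 0.0403 Rz [ 4.e-04  2.e-04 -1.e+00]
```

Request:
{"api": "move_arm", "payload": {"commands": [{"claw": 0.006, "xyz": [0.001, 0.0006, -0.002], "yaw": 0}, {"claw": 0.006, "xyz": [0.001, 0.0006, -0.002], "yaw": 0}, {"claw": 0.006, "xyz": [0.001, 0.0006, -0.002], "yaw": 0}, {"claw": 0.006, "xyz": [0.001, 0.0006, -0.002], "yaw": 0}, {"claw": 0.006, "xyz": [0.001, 0.0006, -0.03], "yaw": 0}, {"claw": 0.006, "xyz": [0.001, 0.0006, -0.07], "yaw": 0}, {"claw": 0.006, "xyz": [0.001, 0.0006, -0.12], "yaw": 0}, {"claw": 0.006, "xyz": [0, 0.03, -0.155], "yaw": 0}, {"claw": 0.006, "xyz": [-0.01, 0.08, -0.155], "yaw": 0.04}, {"claw": 0.006, "xyz": [-0.02, 0.13, -0.155], "yaw": 0.1}, {"claw": 0.006, "xyz": [-0.03, 0.18, -0.155], "yaw": 0.169}, {"claw": 0.006, "xyz": [-0.04, 0.23, -0.155], "yaw": 0.169}, {"claw": 0.006, "xyz": [-0.0414, 0.27, -0.155], "yaw": 0.169}, {"claw": 0.006, "xyz": [-0.0414, 0.2961, -0.155], "yaw": 0.169}, {"claw": 0.006, "xyz": [-0.0414, 0.2961, -0.155], "yaw": 0.169}, {"claw": 0.006, "xyz": [-0.0414, 0.2961, -0.155], "yaw": 0.169}, {"claw": 0.006, "xyz": [-0.0414, 0.2961, -0.155], "yaw": 0.169}]}}

```text
clock: 23.45
eef_pos: [0.5508, 0.0108, 0.2397]
orientation: [1.0, 0.007, -0.0, -0.0]
ft_force: [-0.3, 0.6, -0.9]
opening: 0.0104
```

```bash
python3 w.py w8; python3 -c "
from pl import *;from go import delta
delta(*slot(2),.107,.0132);print(slot(2))
from ov import *
report('w8',(*slot(2),.158),.0132,.14)"
```

```text
t 23.5 at [0.5509 0.0107 0.2398] phi 0.014 xyz [0.0003 0.0009 0.1328] yaw 0.0008 F [-0.5  0.9 -1.5] op 0.0103 Rz [-0.e+00  1.e-04 -1.e+00]
(np.float64(0.5511568099664411), np.float64(0.00979773491288935))
w8 pts 3796 base [0.5517 0.0109 0.1575] yaw -0.001 tilt_y -0.008 tilt_x -0.007 med 0.00037
```

Request:
{"api": "move_arm", "payload": {"commands": [{"claw": 0.006, "xyz": [-0.0006, 0.0004, 0.04], "yaw": 0}, {"claw": 0.006, "xyz": [-0.0006, 0.0004, 0.075], "yaw": 0}, {"claw": 0.006, "xyz": [-0.0006, 0.0004, 0.09], "yaw": 0}, {"claw": 0.006, "xyz": [-0.0006, 0.0004, 0.1], "yaw": 0}, {"claw": 0.006, "xyz": [-0.0006, 0.0004, 0.11], "yaw": 0}, {"claw": 0.006, "xyz": [-0.0006, 0.0004, 0.12], "yaw": 0}, {"claw": 0.006, "xyz": [-0.0006, 0.0004, 0.128], "yaw": 0}, {"claw": 0.006, "xyz": [-0.0006, 0.0004, 0.132], "yaw": 0}, {"claw": 0.006, "xyz": [-0.0006, 0.0004, 0.133], "yaw": 0}, {"claw": 0.006, "xyz": [-0.0006, 0.0004, 0.133], "yaw": 0}]}}

```text
clock: 24.75
eef_pos: [0.5507, 0.0094, 0.1071]
orientation: [1.0, 0.006, 0.0, 0.0]
ft_force: [0.6, 0.2, 0.4]
opening: 0.0102
```

Request:
{"api": "move_arm", "payload": {"commands": [{"claw": 0.03, "xyz": [0, 0, 0.0005], "yaw": 0}, {"claw": 0.03, "xyz": [0, 0, 0.0005], "yaw": 0}, {"claw": 0.03, "xyz": [0, 0, 0], "yaw": 0}, {"claw": 0.03, "xyz": [0, 0, -0.02], "yaw": 0}, {"claw": 0.03, "xyz": [0, 0, -0.06], "yaw": 0}, {"claw": 0.03, "xyz": [0, 0, -0.11], "yaw": 0}, {"claw": 0.03, "xyz": [0, 0, -0.13], "yaw": 0}]}}

```text
clock: 25.62
eef_pos: [0.551, 0.0093, 0.2397]
orientation: [1.0, 0.006, 0.002, 0.0]
ft_force: [-1.0, 0.9, -0.6]
opening: 0.0302
```

```bash
python3 w.py w9; python3 -c "
from pl import *;from go import delta
delta(*cad(34.5,-55.5),.087,.1822)"
```

```text
t 25.68 at [0.5515 0.0093 0.2412] phi 0.0129 xyz [ 0.0003 -0.2445  0.1539] yaw -0.1693 F [-0.4 -0.   2.3] op 0.0302 Rz [ 0.0066 -0.0013 -1.    ]
```

View pics/w9.png

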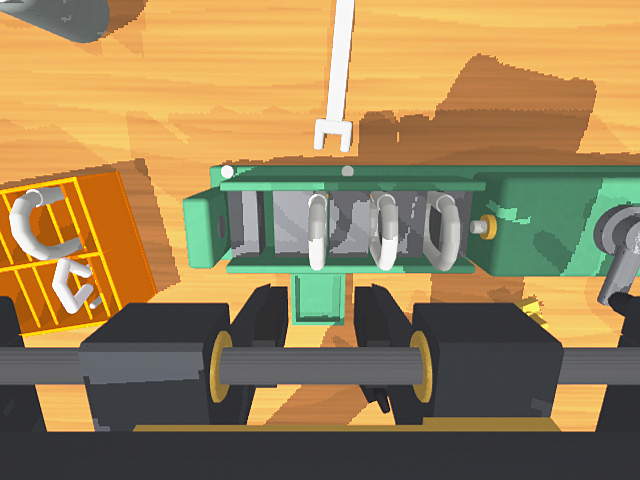

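Request:
{"api": "move_arm", "payload": {"commands": [{"claw": 0.04, "xyz": [0, -0.06, 0], "yaw": 0}, {"claw": 0.04, "xyz": [0, -0.12, 0], "yaw": -0.06}, {"claw": 0.04, "xyz": [0, -0.18, 0], "yaw": -0.12}, {"claw": 0.04, "xyz": [0.0003, -0.23, 0], "yaw": -0.169}, {"claw": 0.04, "xyz": [0.0015, -0.2445, 0], "yaw": -0.169}, {"claw": 0.04, "xyz": [0.0015, -0.2445, 0.03], "yaw": -0.169}, {"claw": 0.04, "xyz": [0.0015, -0.2445, 0.06], "yaw": -0.169}, {"claw": 0.04, "xyz": [0.0015, -0.2445, 0.1], "yaw": -0.169}, {"claw": 0.04, "xyz": [0.0015, -0.2445, 0.13], "yaw": -0.169}, {"claw": 0.04, "xyz": [0.0015, -0.2445, 0.151], "yaw": -0.169}, {"claw": 0.04, "xyz": [0.0015, -0.2445, 0.151], "yaw": -0.169}, {"claw": 0.04, "xyz": [0.0015, -0.2445, 0.151], "yaw": -0.169}]}}

```text
clock: 27.18
eef_pos: [0.5494, 0.2535, 0.0865]
orientation: [0.996, 0.09, 0.001, -0.0]
ft_force: [-0.2, 1.7, 0.7]
opening: 0.0401
```

```bash
python3 -c "
from pl import *;from go import delta
delta(*cad(34.5,-55.5),.087,.1822)
delta(*slot(3),.24,.0132)"
```

```text
t 27.18 at [0.5494 0.2535 0.0865] phi 0.181 xyz [ 0.0002 -0.     -0.0005] yaw -0.0012 F [-0.2  1.7  0.7] op 0.0401 Rz [ 1.2e-03  2.0e-04 -1.0e+00]
t 27.18 at [0.5494 0.2535 0.0865] phi 0.181 xyz [-0.0332  0.1888 -0.1535] yaw 0.1678 F [-0.2  1.7  0.7] op 0.0401 Rz [ 1.2e-03  2.0e-04 -1.0e+00]
```

Request:
{"api": "move_arm", "payload": {"commands": [{"claw": 0.006, "xyz": [0, 0, -0.0005], "yaw": 0}, {"claw": 0.006, "xyz": [0, 0, -0.0005], "yaw": 0}, {"claw": 0.006, "xyz": [0, 0, -0.0005], "yaw": 0}, {"claw": 0.006, "xyz": [0, 0, -0.0005], "yaw": 0}, {"claw": 0.006, "xyz": [0, 0, -0.03], "yaw": 0}, {"claw": 0.006, "xyz": [0, 0, -0.07], "yaw": 0}, {"claw": 0.006, "xyz": [0, 0, -0.12], "yaw": 0}, {"claw": 0.006, "xyz": [-0.003, 0.02, -0.1535], "yaw": 0}, {"claw": 0.006, "xyz": [-0.01, 0.06, -0.1535], "yaw": 0.04}, {"claw": 0.006, "xyz": [-0.02, 0.11, -0.1535], "yaw": 0.1}, {"claw": 0.006, "xyz": [-0.03, 0.16, -0.1535], "yaw": 0.168}, {"claw": 0.006, "xyz": [-0.0332, 0.1888, -0.1535], "yaw": 0.168}, {"claw": 0.006, "xyz": [-0.0332, 0.1888, -0.1535], "yaw": 0.168}, {"claw": 0.006, "xyz": [-0.0332, 0.1888, -0.1535], "yaw": 0.168}, {"claw": 0.006, "xyz": [-0.0332, 0.1888, -0.1535], "yaw": 0.168}, {"claw": 0.006, "xyz": [-0.0332, 0.1888, -0.1535], "yaw": 0.168}]}}

```text
clock: 29.18
eef_pos: [0.5502, 0.063, 0.2392]
orientation: [1.0, 0.007, -0.0, -0.0]
ft_force: [1.1, -0.1, -1.6]
opening: 0.0105
```

```bash
python3 w.py w10; python3 -c "
from pl import *;from go import delta
delta(*slot(3),.107,.0132);print(slot(3))
from ov import *
report('w10',(*slot(3),.158),.0132,.14)"
```

```text
t 29.23 at [0.5502 0.0628 0.2392] phi 0.0148 xyz [0.0002 0.0011 0.1322] yaw 0.0016 F [ 0.3 -0.8 -2.2] op 0.01 Rz [-1.e-04  1.e-04 -1.e+00]
(np.float64(0.5504704298993235), np.float64(0.061793204738668055))
w10 pts 3834 base [0.5514 0.0625 0.1574] yaw -0.005 tilt_y -0.006 tilt_x -0.013 med 0.00038
```

Request:
{"api": "move_arm", "payload": {"commands": [{"claw": 0.006, "xyz": [-0.0009, 0.0002, 0.04], "yaw": 0}, {"claw": 0.006, "xyz": [-0.0009, 0.0002, 0.075], "yaw": 0}, {"claw": 0.006, "xyz": [-0.0009, 0.0002, 0.09], "yaw": 0}, {"claw": 0.006, "xyz": [-0.0009, 0.0002, 0.1], "yaw": 0}, {"claw": 0.006, "xyz": [-0.0009, 0.0002, 0.11], "yaw": 0}, {"claw": 0.006, "xyz": [-0.0009, 0.0002, 0.12], "yaw": 0}, {"claw": 0.006, "xyz": [-0.0009, 0.0002, 0.128], "yaw": 0}, {"claw": 0.006, "xyz": [-0.0009, 0.0002, 0.132], "yaw": 0}, {"claw": 0.006, "xyz": [-0.0009, 0.0002, 0.1328], "yaw": 0}, {"claw": 0.006, "xyz": [-0.0009, 0.0002, 0.1328], "yaw": 0}]}}

```text
clock: 30.48
eef_pos: [0.5495, 0.062, 0.1067]
orientation: [1.0, 0.007, 0.0, 0.0]
ft_force: [0.3, -0.2, -1.4]
opening: 0.01
```

Request:
{"api": "move_arm", "payload": {"commands": [{"claw": 0.03, "xyz": [0, 0, 0.0005], "yaw": 0}, {"claw": 0.03, "xyz": [0, 0, 0.0005], "yaw": 0}, {"claw": 0.03, "xyz": [0, 0, 0], "yaw": 0}, {"claw": 0.03, "xyz": [0, 0, -0.02], "yaw": 0}, {"claw": 0.03, "xyz": [0, 0, -0.06], "yaw": 0}, {"claw": 0.03, "xyz": [0, 0, -0.11], "yaw": 0}, {"claw": 0.03, "xyz": [-0.03, 0.04, -0.15], "yaw": 0}, {"claw": 0.03, "xyz": [-0.08, 0.08, -0.17], "yaw": 0}, {"claw": 0.03, "xyz": [-0.12, 0.08, -0.17], "yaw": 0}, {"claw": 0.03, "xyz": [-0.12, 0.08, -0.17], "yaw": 0}, {"claw": 0.03, "xyz": [-0.12, 0.08, -0.17], "yaw": 0}]}}

```text
clock: 31.85
eef_pos: [0.4311, -0.0197, 0.2766]
orientation: [1.0, 0.007, 0.0, 0.0]
ft_force: [0.8, 0.7, -0.3]
opening: 0.0302
```

```bash
python3 w.py w11;python3 w.py s11 scene; python3 - <<'E'
from pl import *;from go import delta
from ov import *
from w import load
im,ps=load('w11');W=cloud(im,ps).reshape(-1,3);W=W[np.isfinite(W).all(1)]
for n in('w11','s11'):
  for i in range(4):
    report(n,(*slot(i),.025),.0132,.094)
for i in range(4):
    x,y=slot(i);k=(abs(W[:,0]-x)<.03)&(abs(W[:,1]-y)<.015)&(W[:,2]>.1);q=W[k];t=q[q[:,2]>q[:,2].max()-.006]
    print(i,k.sum(),'top',np.percentile(q[:,2],99).round(4),'center top dx,dy',(t.mean(0)[:2]-[x,y]).round(4))
a=tes(0,-230);h=np.radians(170)+.0132
delta(a[0]+.055*np.cos(h),a[1]+.055*np.sin(h),.124,.0132)
g=cv2.imread('pics/s11.png')
cv2.imwrite('pics/s11c.png',cv2.resize(g[150:350,180:400],None,fx=3,fy=3,interpolation=cv2.INTER_CUBIC))
E
```

```text
w11 pts 1369 base [ 0.5474 -0.0934  0.025 ] yaw 0.006 tilt_y 0.06 tilt_x -0.041 med 0.0004
w11 pts 1276 base [ 0.5464 -0.0411  0.0252] yaw 0.004 tilt_y 0.073 tilt_x 0.012 med 0.00034
w11 pts 1322 base [0.5456 0.0075 0.0254] yaw -0.015 tilt_y 0.075 tilt_x -0.061 med 0.00037
w11 pts 1519 base [0.5445 0.0593 0.0254] yaw -0.018 tilt_y 0.075 tilt_x -0.066 med 0.0004
s11 pts 179 base [ 0.5676 -0.0969  0.027 ] yaw 0.004 tilt_y -0.189 tilt_x -0.069 med 0.00115
s11 pts 168 base [ 0.5748 -0.0462  0.029 ] yaw -0.012 tilt_y -0.286 tilt_x -0.031 med 0.0012
s11 pts 173 base [0.5806 0.0096 0.0317] yaw -0.011 tilt_y -0.391 tilt_x -0.028 med 0.00119
s11 pts 179 base [0.5647 0.0559 0.0278] yaw 0.018 tilt_y -0.175 tilt_x -0.096 med 0.00122
0 1293 top 0.1357 center top dx,dy [-0.0008  0.0056]
1 1225 top 0.1358 center top dx,dy [-0.      0.0001]
2 1264 top 0.1358 center top dx,dy [0.0001 0.0036]
3 1420 top 0.1359 center top dx,dy [0.0001 0.0036]
t 31.95 at [ 0.4313 -0.0195  0.2762] phi 0.0144 xyz [0.0658 0.2188 0.1521] yaw 0.0012 F [-0.5 -0.5 -1. ] op 0.0301 Rz [-2.e-04  2.e-04 -1.e+00]
```

View pics/w11.png

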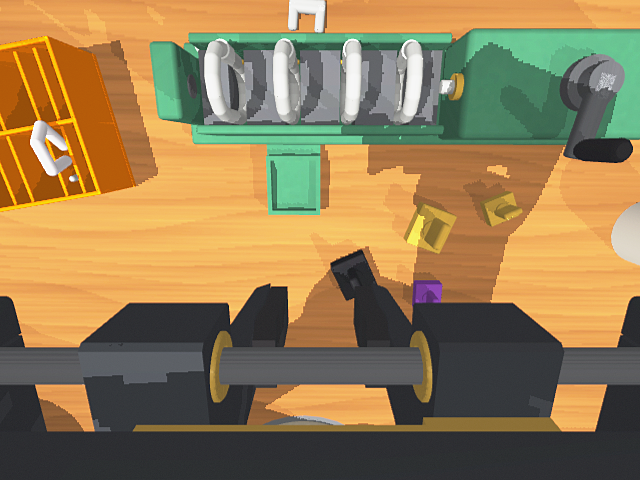

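View pics/s11c.png

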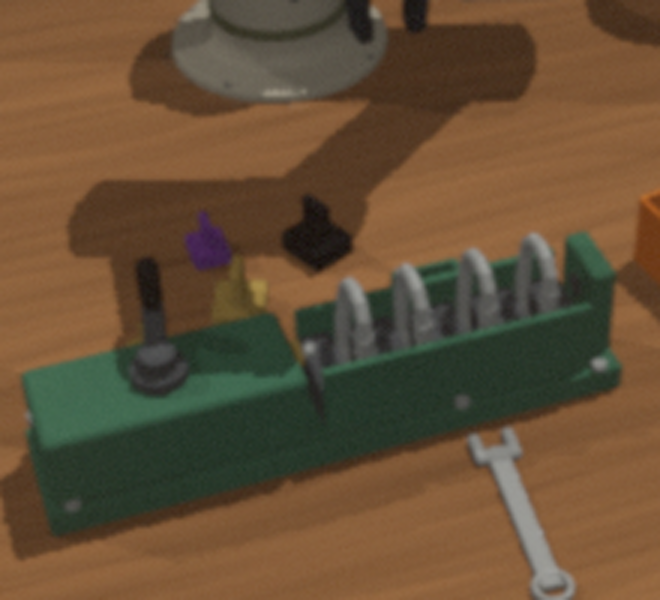

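Request:
{"api": "move_arm", "payload": {"commands": [{"claw": 0.05, "xyz": [0.015, 0.055, 0], "yaw": 0}, {"claw": 0.05, "xyz": [0.03, 0.11, 0], "yaw": 0}, {"claw": 0.05, "xyz": [0.05, 0.165, 0], "yaw": 0}, {"claw": 0.05, "xyz": [0.0658, 0.2188, 0.02], "yaw": 0}, {"claw": 0.05, "xyz": [0.0658, 0.2188, 0.06], "yaw": 0}, {"claw": 0.05, "xyz": [0.0658, 0.2188, 0.06], "yaw": 0}, {"claw": 0.05, "xyz": [0.0658, 0.2188, 0.06], "yaw": 0}]}}

```text
clock: 32.83
eef_pos: [0.5001, -0.2373, 0.2177]
orientation: [1.0, 0.007, 0.001, 0.0]
ft_force: [-0.2, -0.4, 0.8]
opening: 0.0502
```

```bash
python3 w.py w12; python3 - <<'E'
from pl import *;from go import delta
from ov import *
from w import load
im,ps=load('w11');W=cloud(im,ps).reshape(-1,3);W=W[np.isfinite(W).all(1)]
k=(W[:,2]>.157)&(W[:,2]<.163)&(abs(W[:,0]-.5)<.03)&(abs(W[:,1]+.237)<.03);print(k.sum(),W[k].mean(0))
a=tes(0,-230);h=np.radians(170)+.0132
print(a[0]+.055*np.cos(h),a[1]+.055*np.sin(h))
delta(a[0]+.055*np.cos(h),a[1]+.055*np.sin(h),.124,.0132)
E
```

```text
431 [ 0.50036324 -0.23551596  0.15971552]
0.5002501392399827 -0.23734509462591635
t 32.88 at [ 0.5001 -0.2373  0.2181] phi 0.0149 xyz [-0.0001 -0.0001  0.0941] yaw 0.0017 F [ 0.3 -0.  -0.7] op 0.0501 Rz [ 0.0022 -0.0016 -1.    ]
```

Request:
{"api": "move_arm", "payload": {"commands": [{"claw": 0.05, "xyz": [0, -0.0008, 0.04], "yaw": 0}, {"claw": 0.05, "xyz": [0, -0.0008, 0.075], "yaw": 0}, {"claw": 0.05, "xyz": [0, -0.0008, 0.094], "yaw": 0}, {"claw": 0.05, "xyz": [0, -0.0008, 0.094], "yaw": 0}, {"claw": 0.012, "xyz": [0, -0.0008, 0.094], "yaw": 0}, {"claw": 0.012, "xyz": [0, -0.0008, 0.094], "yaw": 0}, {"claw": 0.012, "xyz": [0, -0.0008, 0.094], "yaw": 0}, {"claw": 0.012, "xyz": [0, -0.0008, 0.094], "yaw": 0}], "newtons": 15}}

```text
clock: 33.88
eef_pos: [0.4997, -0.2383, 0.1231]
orientation: [1.0, 0.007, 0.001, 0.002]
ft_force: [0.1, -8.0, 0.3]
opening: 0.0176
```

```bash
cat > arc.py <<'E'
from h import *
from pl import *
from go import delta
from plant import sensors
import sys
tgt=float(sys.argv[1]);n=int(sys.argv[2])
o=sensors.get_obs();p=o['eef_pos'];R=Rn.from_quat(o['orientation']).as_matrix()
ax=np.array(tes(0,-230));base=np.radians(170)+.0132
a0=(np.arctan2(p[1]-ax[1],p[0]-ax[0])-base+.2)%(2*np.pi)-.2
if len(sys.argv)>3:a0=float(sys.argv[3])
print('crank',a0,'r',np.hypot(*(p[:2]-ax)),p,o['ft_force'],o['opening'])
for i in range(1,n+1):
    a=base+a0+(tgt-a0)*i/n
    d=R.T@np.array([ax[0]+.055*np.cos(a)-p[0],ax[1]+.055*np.sin(a)-p[1],0])
    print(d[:2].round(4).tolist(),end=' ')
E
python3 arc.py 2.4 18
```

```text
crank 0.01880307759358102 r 0.0554009579939042 [ 0.49969673 -0.23831038  0.12311091] [ 0.11890871 -8.04589204  0.25905856] 0.01756538253751797
[-0.0003, 0.0073] [0.0, 0.0146] [0.0013, 0.0217] [0.0035, 0.0287] [0.0066, 0.0352] [0.0105, 0.0414] [0.0152, 0.0469] [0.0206, 0.0518] [0.0266, 0.0559] [0.0331, 0.0592] [0.04, 0.0616] [0.0471, 0.0631] [0.0543, 0.0636] [0.0616, 0.0632] [0.0687, 0.0618] [0.0756, 0.0595] [0.0821, 0.0563] [0.0882, 0.0523]
```

Request:
{"api": "move_arm", "payload": {"commands": [{"claw": 0.012, "xyz": [-0.0003, 0.0073, 0], "yaw": 0}, {"claw": 0.012, "xyz": [0, 0.0146, 0], "yaw": 0}, {"claw": 0.012, "xyz": [0.0013, 0.0217, 0], "yaw": 0}, {"claw": 0.012, "xyz": [0.0035, 0.0287, 0], "yaw": 0}, {"claw": 0.012, "xyz": [0.0066, 0.0352, 0], "yaw": 0}, {"claw": 0.012, "xyz": [0.0105, 0.0414, 0], "yaw": 0}, {"claw": 0.012, "xyz": [0.0152, 0.0469, 0], "yaw": 0}, {"claw": 0.012, "xyz": [0.0206, 0.0518, 0], "yaw": 0}, {"claw": 0.012, "xyz": [0.0266, 0.0559, 0], "yaw": 0}, {"claw": 0.012, "xyz": [0.0331, 0.0592, 0], "yaw": 0}, {"claw": 0.012, "xyz": [0.04, 0.0616, 0], "yaw": 0}, {"claw": 0.012, "xyz": [0.0471, 0.0631, 0], "yaw": 0}, {"claw": 0.012, "xyz": [0.0543, 0.0636, 0], "yaw": 0}, {"claw": 0.012, "xyz": [0.0616, 0.0632, 0], "yaw": 0}, {"claw": 0.012, "xyz": [0.0687, 0.0618, 0], "yaw": 0}, {"claw": 0.012, "xyz": [0.0756, 0.0595, 0], "yaw": 0}, {"claw": 0.012, "xyz": [0.0821, 0.0563, 0], "yaw": 0}, {"claw": 0.012, "xyz": [0.0882, 0.0523, 0], "yaw": 0}, {"claw": 0.012, "xyz": [0.0882, 0.0523, 0], "yaw": 0}]}}

```text
clock: 36.25
eef_pos: [0.5896, -0.2891, 0.1232]
orientation: [1.0, 0.007, 0.002, 0.001]
ft_force: [5.0, -4.0, 1.2]
opening: 0.0171
```

```bash
python3 arc.py 4.84 19; python3 w.py w13
```

```text
crank 2.4167265216988625 r 0.05540457864606933 [ 0.58957161 -0.28910044  0.12321861] [ 4.97265234 -4.03853514  1.22631323] 0.017051589211771294
[0.005, -0.005] [0.0095, -0.0103] [0.0134, -0.0162] [0.0164, -0.0225] [0.0187, -0.0291] [0.0201, -0.036] [0.0206, -0.043] [0.0202, -0.05] [0.0189, -0.0569] [0.0167, -0.0636] [0.0137, -0.0699] [0.01, -0.0758] [0.0055, -0.0812] [0.0004, -0.086] [-0.0053, -0.0901] [-0.0115, -0.0934] [-0.0181, -0.0959] [-0.0249, -0.0976] [-0.0318, -0.0983]
```

View pics/w13.png

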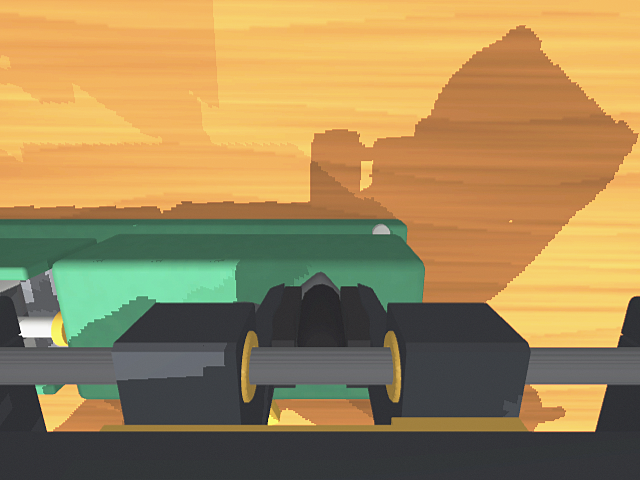

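Request:
{"api": "move_arm", "payload": {"commands": [{"claw": 0.012, "xyz": [0.005, -0.005, 0], "yaw": 0}, {"claw": 0.012, "xyz": [0.0095, -0.0103, 0], "yaw": 0}, {"claw": 0.012, "xyz": [0.0134, -0.0162, 0], "yaw": 0}, {"claw": 0.012, "xyz": [0.0164, -0.0225, 0], "yaw": 0}, {"claw": 0.012, "xyz": [0.0187, -0.0291, 0], "yaw": 0}, {"claw": 0.012, "xyz": [0.0201, -0.036, 0], "yaw": 0}, {"claw": 0.012, "xyz": [0.0206, -0.043, 0], "yaw": 0}, {"claw": 0.012, "xyz": [0.0202, -0.05, 0], "yaw": 0}, {"claw": 0.012, "xyz": [0.0189, -0.0569, 0], "yaw": 0}, {"claw": 0.012, "xyz": [0.0167, -0.0636, 0], "yaw": 0}, {"claw": 0.012, "xyz": [0.0137, -0.0699, 0], "yaw": 0}, {"claw": 0.012, "xyz": [0.01, -0.0758, 0], "yaw": 0}, {"claw": 0.012, "xyz": [0.0055, -0.0812, 0], "yaw": 0}, {"claw": 0.012, "xyz": [0.0004, -0.086, 0], "yaw": 0}, {"claw": 0.012, "xyz": [-0.0053, -0.0901, 0], "yaw": 0}, {"claw": 0.012, "xyz": [-0.0115, -0.0934, 0], "yaw": 0}, {"claw": 0.012, "xyz": [-0.0181, -0.0959, 0], "yaw": 0}, {"claw": 0.012, "xyz": [-0.0249, -0.0976, 0], "yaw": 0}, {"claw": 0.012, "xyz": [-0.0318, -0.0983, 0], "yaw": 0}, {"claw": 0.012, "xyz": [-0.0318, -0.0983, 0], "yaw": 0}]}}

```text
clock: 38.8
eef_pos: [0.5557, -0.1923, 0.1231]
orientation: [1.0, 0.006, 0.002, 0.002]
ft_force: [4.7, -12.7, 1.5]
opening: 0.0174
```

```bash
python3 arc.py 4.9 1 4.8
```

```text
crank 4.8 r 0.053926994512574176 [ 0.55572821 -0.19226615  0.12307794] [  4.70344208 -12.71448686   1.53705898] 0.017363597931404757
[-0.0026, -0.0011]
```

Request:
{"api": "move_arm", "payload": {"commands": [{"claw": 0.012, "xyz": [-0.003, -0.0005, 0], "yaw": 0}, {"claw": 0.012, "xyz": [-0.003, -0.0005, 0], "yaw": 0}, {"claw": 0.012, "xyz": [-0.003, -0.0005, 0], "yaw": 0}]}}

```text
clock: 39.17
eef_pos: [0.5537, -0.1923, 0.1231]
orientation: [1.0, 0.006, 0.003, 0.003]
ft_force: [8.8, -15.5, -0.9]
opening: 0.0175
```

Request:
{"api": "move_arm", "payload": {"commands": [{"claw": 0.012, "xyz": [0.004, 0.001, 0], "yaw": 0}, {"claw": 0.05, "xyz": [0.004, 0.002, 0], "yaw": 0}, {"claw": 0.05, "xyz": [0.004, 0.002, 0], "yaw": 0}, {"claw": 0.05, "xyz": [0.004, 0.002, -0.04], "yaw": 0}, {"claw": 0.05, "xyz": [0.004, 0.002, -0.09], "yaw": 0}, {"claw": 0.05, "xyz": [-0.03, 0, -0.13], "yaw": 0}, {"claw": 0.05, "xyz": [-0.08, -0.03, -0.16], "yaw": 0}, {"claw": 0.05, "xyz": [-0.13, -0.06, -0.16], "yaw": 0}, {"claw": 0.05, "xyz": [-0.18, -0.09, -0.16], "yaw": 0}, {"claw": 0.05, "xyz": [-0.2, -0.1, -0.16], "yaw": 0}, {"claw": 0.05, "xyz": [-0.2, -0.1, -0.16], "yaw": 0}, {"claw": 0.05, "xyz": [-0.2, -0.1, -0.16], "yaw": 0}]}}

```text
clock: 40.67
eef_pos: [0.3513, -0.0925, 0.2823]
orientation: [1.0, 0.007, -0.0, -0.0]
ft_force: [0.4, -0.2, -0.2]
opening: 0.0501
```

```bash
python3 w.py w14; python3 w.py s14 scene; python3 - <<'E'
from pl import *
from fit import *
from w import load
im,ps=load('w14');W=cloud(im,ps).reshape(-1,3);W=W[np.isfinite(W).all(1)]
ax=tes(0,-230)
k=(W[:,2]>.155)&(W[:,2]<.163)&(abs(W[:,0]-ax[0])<.08)&(abs(W[:,1]-ax[1])<.08);m=W[k].mean(0);print(k.sum(),m,'crank',(np.arctan2(m[1]-ax[1],m[0]-ax[0])-np.radians(170)-.0132)%6.283)
g=cv2.imread('pics/s14.png')
cv2.imwrite('pics/s14c.png',cv2.resize(g[150:350,180:400],None,fx=3,fy=3,interpolation=cv2.INTER_CUBIC))
E
```

```text
0 [nan nan nan] crank nan<stdin>:6: RuntimeWarning: Mean of empty slice.
  ret = um.true_divide(
```

View pics/w14.png

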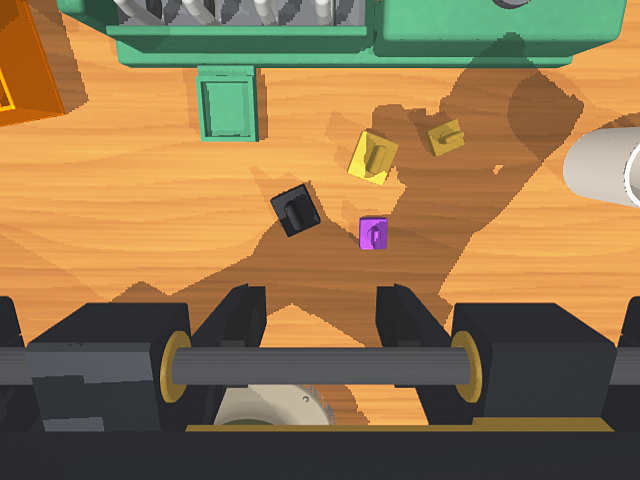

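View pics/s14c.png

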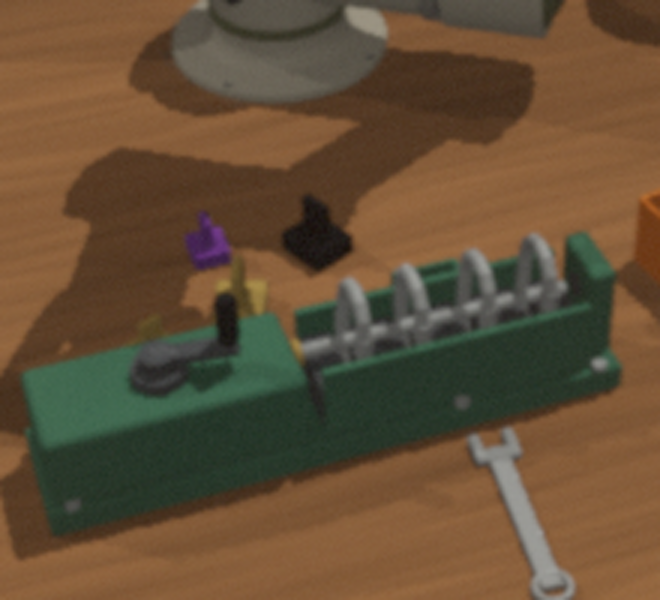

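```bash
cat > blk.py <<'E'
from pl import *
from fit import *
from w import load
import sys
K=[B(-25,25,-22,22,-10,20),B(-15,15,-5,5,10,57)]
def pose(n,c,z=True):
    im,ps=load(n);W=cloud(im,ps).reshape(-1,3)
    H=cv2.cvtColor(im['pixels'],cv2.COLOR_RGB2HSV).reshape(-1,3)
    g=np.isfinite(W).all(1)&(W[:,2]>.006)&(W[:,2]<.09)&(np.hypot(W[:,0]-c[0],W[:,1]-c[1])<.042)&(H[:,0]>17)&(H[:,0]<34)&(H[:,1]>90)
    G=W[g]
    r=sorted([fit(G,K,(*c,a),z=z,fs=.002) for a in np.arange(-1.6,1.6,.4)],key=lambda r:r[1])
    print(n,g.sum(),[(x.round(4),round(m,5)) for x,m in r[:3]]);return r[0][0]
E
python3 - <<'E'
from blk import *
im,ps=load('w14');W=cloud(im,ps)
for u,v in((377,152),(373,165),(450,137),(446,140)): print((u,v),W[v,u].round(4))
pose('w14',(.4042,-.1466))
cv2.imwrite('pics/w14c.png',cv2.resize(im['pixels'][90:260,250:480,::-1],None,fx=3,fy=3,interpolation=cv2.INTER_CUBIC))
E
```

```text
(377, 152) [ 0.4145 -0.1485  0.0568]
(373, 165) [ 0.4015 -0.145   0.058 ]
(450, 137) [ 0.4307 -0.2277  0.0398]
(446, 140) [ 0.4276 -0.2235  0.0406]
w14 1776 [(array([ 0.4073, -0.1494, -0.3414,  0.0006]), np.float64(0.00051)), (array([ 0.4072, -0.1494, -0.3421,  0.0006]), np.float64(0.00051)), (array([ 0.4066, -0.1492, -0.3375,  0.0006]), np.float64(0.00051))]
```

View pics/w14c.png

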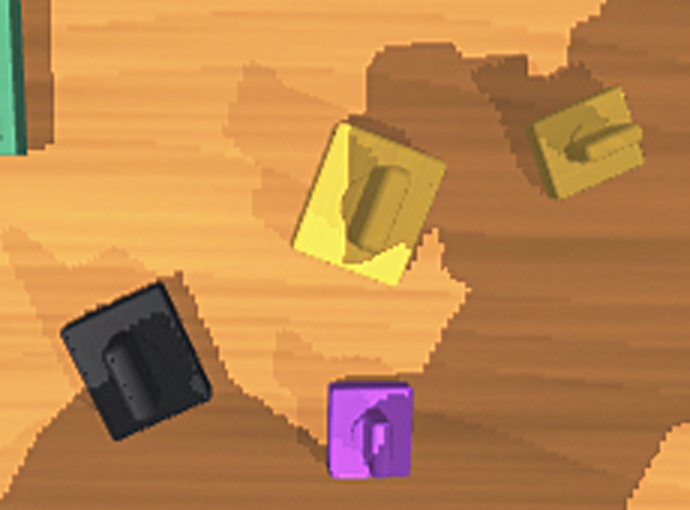

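```bash
python3 -c "
from go import delta
delta(.4070,-.1494,.030,-.341)"
```

```text
t 40.77 at [ 0.3514 -0.0926  0.2822] phi 0.0138 xyz [0.055  0.0577 0.2521] yaw 0.3548 F [-0.4  0.2  0.4] op 0.0501 Rz [-7.e-04  6.e-04 -1.e+00]
```

Request:
{"api": "move_arm", "payload": {"commands": [{"claw": 0.04, "xyz": [0.03, 0.03, 0.03], "yaw": 0.12}, {"claw": 0.04, "xyz": [0.055, 0.0577, 0.07], "yaw": 0.24}, {"claw": 0.04, "xyz": [0.055, 0.0577, 0.12], "yaw": 0.355}, {"claw": 0.04, "xyz": [0.055, 0.0577, 0.17], "yaw": 0.355}, {"claw": 0.04, "xyz": [0.055, 0.0577, 0.17], "yaw": 0.355}, {"claw": 0.04, "xyz": [0.055, 0.0577, 0.17], "yaw": 0.355}]}}

```text
clock: 41.52
eef_pos: [0.4075, -0.1498, 0.1137]
orientation: [0.986, -0.17, 0.001, 0.0]
ft_force: [0.2, 0.1, -0.3]
opening: 0.0395
```

```bash
python3 w.py w15; python3 -c "
from blk import *
from go import delta
x=pose('w15',(.407,-.149))
delta(.4070,-.1494,.030,-.341)"
```

```text
w15 4370 [(array([ 0.4067, -0.1497, -0.3396,  0.0007]), np.float64(0.00043)), (array([ 0.4067, -0.1497, -0.3396,  0.0007]), np.float64(0.00043)), (array([ 0.4067, -0.1497, -0.3394,  0.0007]), np.float64(0.00043))]
t 41.58 at [ 0.4076 -0.1498  0.1141] phi -0.341 xyz [-0.0009 -0.0003  0.0841] yaw 0.0 F [-0.4  0.2  0.3] op 0.0399 Rz [ 0.0025 -0.0018 -1.    ]
```

View pics/w15.png

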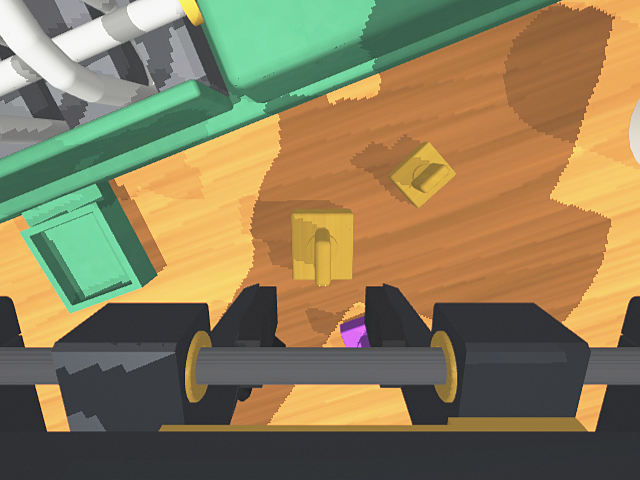

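Request:
{"api": "move_arm", "payload": {"commands": [{"claw": 0.04, "xyz": [-0.001, 0, 0.035], "yaw": 0}, {"claw": 0.04, "xyz": [-0.001, 0, 0.07], "yaw": 0}, {"claw": 0.04, "xyz": [-0.001, 0, 0.084], "yaw": 0}, {"claw": 0.04, "xyz": [-0.001, 0, 0.084], "yaw": 0}, {"claw": 0.005, "xyz": [-0.001, 0, 0.084], "yaw": 0}, {"claw": 0.005, "xyz": [-0.001, 0, 0.084], "yaw": 0}, {"claw": 0.005, "xyz": [-0.001, 0, 0.084], "yaw": 0}, {"claw": 0.005, "xyz": [-0.001, 0, 0.084], "yaw": 0}, {"claw": 0.005, "xyz": [-0.001, 0, 0.05], "yaw": 0}, {"claw": 0.005, "xyz": [-0.001, 0, 0.0], "yaw": 0}, {"claw": 0.005, "xyz": [-0.001, 0, -0.03], "yaw": 0}, {"claw": 0.005, "xyz": [-0.001, 0, -0.03], "yaw": 0}], "newtons": 30}}

```text
clock: 43.08
eef_pos: [0.406, -0.1491, 0.1435]
orientation: [0.985, -0.17, 0.002, 0.001]
ft_force: [0.8, -0.2, -3.4]
opening: 0.0098
```

```bash
python3 -c "
from go import delta
from pl import *
print(tes(-95,30))
delta(*tes(-95,30),.13,.0132)"
```

```text
(np.float64(0.45611228777956714), np.float64(0.012543422853791994))
t 43.08 at [ 0.406  -0.1491  0.1435] phi -0.3411 xyz [-0.0069 -0.1691  0.0133] yaw -0.3543 F [ 0.8 -0.2 -3.4] op 0.0098 Rz [ 0.0029 -0.002  -1.    ]
```

Request:
{"api": "move_arm", "payload": {"commands": [{"claw": 0.005, "xyz": [-0.002, -0.05, 0.005], "yaw": -0.1}, {"claw": 0.005, "xyz": [-0.004, -0.1, 0.013], "yaw": -0.2}, {"claw": 0.005, "xyz": [-0.006, -0.15, 0.013], "yaw": -0.3}, {"claw": 0.005, "xyz": [-0.0069, -0.1691, 0.013], "yaw": -0.354}, {"claw": 0.005, "xyz": [-0.0069, -0.1691, 0.013], "yaw": -0.354}, {"claw": 0.005, "xyz": [-0.0069, -0.1691, 0.013], "yaw": -0.354}, {"claw": 0.005, "xyz": [-0.0069, -0.1691, 0.013], "yaw": -0.354}]}}

```text
clock: 43.95
eef_pos: [0.4554, 0.012, 0.1291]
orientation: [1.0, 0.005, -0.0, -0.0]
ft_force: [0.5, -0.7, -2.3]
opening: 0.01
```

```bash
python3 w.py w16;python3 w.py t16 top; python3 - <<'E'
from blk import *
from go import delta
delta(*tes(-95,30),.044,.0132)
im,ps=load('w16');W=cloud(im,ps).reshape(-1,3)
H=cv2.cvtColor(im['pixels'],cv2.COLOR_RGB2HSV).reshape(-1,3)
p=ps[0]
g=np.isfinite(W).all(1)&(W[:,2]>.08)&(W[:,2]<.17)&(np.hypot(W[:,0]-p[0],W[:,1]-p[1])<.045)&(H[:,0]>17)&(H[:,0]<34)&(H[:,1]>90)
G=W[g]-[0,0,.1]
print(g.sum(),fit(G,[B(-25,25,-22,22,0,20),B(-15,15,-5,5,10,57)],(p[0],p[1],.0135),z=True,fs=.002))
E
```

```text
t 44.05 at [0.4555 0.0121 0.1293] phi 0.0112 xyz [ 0.0007 -0.0004  0.0853] yaw -0.002 F [ 0.9  0.5 -2.7] op 0.0099 Rz [-3.e-04  0.e+00 -1.e+00]
6336 (array([0.45657684, 0.0127218 , 0.01165192, 0.00071806]), np.float64(0.00035260630171419366))
```

View pics/w16.png

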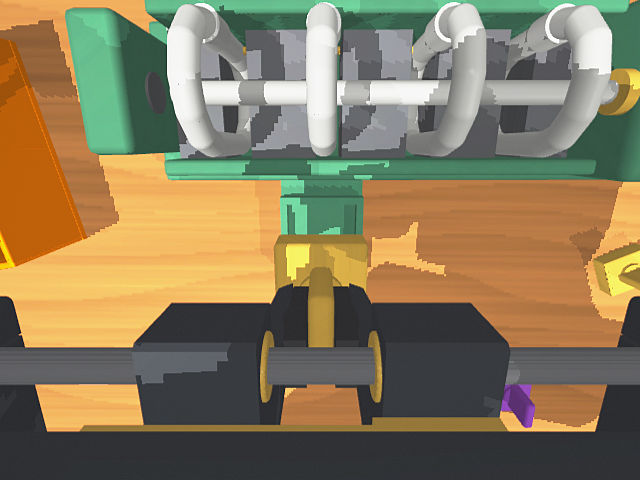

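Request:
{"api": "move_arm", "payload": {"commands": [{"claw": 0.005, "xyz": [-0.0006, 0, 0.03], "yaw": 0}, {"claw": 0.005, "xyz": [-0.0006, 0, 0.06], "yaw": 0}, {"claw": 0.005, "xyz": [-0.0006, 0, 0.072], "yaw": 0}, {"claw": 0.005, "xyz": [-0.0006, 0, 0.08], "yaw": 0}, {"claw": 0.005, "xyz": [-0.0006, 0, 0.085], "yaw": 0}, {"claw": 0.005, "xyz": [-0.0006, 0, 0.086], "yaw": 0}, {"claw": 0.005, "xyz": [-0.0006, 0, 0.086], "yaw": 0}]}}

```text
clock: 44.92
eef_pos: [0.4553, 0.0127, 0.044]
orientation: [1.0, 0.006, 0.001, 0.0]
ft_force: [-1.6, -1.4, -0.0]
opening: 0.0097
```

Request:
{"api": "move_arm", "payload": {"commands": [{"claw": 0.005, "xyz": [0, 0, 0.0005], "yaw": 0}, {"claw": 0.035, "xyz": [0, 0, 0], "yaw": 0}, {"claw": 0.035, "xyz": [0, 0, 0], "yaw": 0}, {"claw": 0.035, "xyz": [0, 0, 0], "yaw": 0}, {"claw": 0.035, "xyz": [0, 0, -0.03], "yaw": 0}, {"claw": 0.035, "xyz": [0, 0, -0.08], "yaw": 0}, {"claw": 0.035, "xyz": [0, 0, -0.14], "yaw": 0}, {"claw": 0.035, "xyz": [-0.03, 0, -0.2], "yaw": 0}, {"claw": 0.035, "xyz": [-0.06, 0, -0.24], "yaw": 0}, {"claw": 0.035, "xyz": [-0.06, 0, -0.24], "yaw": 0}, {"claw": 0.035, "xyz": [-0.06, 0, -0.24], "yaw": 0}]}}

```text
clock: 46.3
eef_pos: [0.395, 0.012, 0.2827]
orientation: [1.0, 0.006, -0.0, -0.0]
ft_force: [0.3, 0.4, -0.4]
opening: 0.0349
```

```bash
python3 w.py w17;python3 w.py t17 top;python3 w.py s17 scene; python3 - <<'E'
from blk import *
from go import delta
x=pose('w17',tes(-95,30)); print(tes(-95,30))
im,ps=load('w17');W=cloud(im,ps).reshape(-1,3)
ok=np.isfinite(W).all(1)
ax=tes(0,-230)
for n in('w17','t17'):
    im,ps=load(n);W=cloud(im,ps).reshape(-1,3)
    V=np.nan_to_num(W,nan=-9)
    c,s=np.cos(.0132),np.sin(.0132);d=V-[.5515,-.0162,0];L=np.stack([c*d[:,0]+s*d[:,1],-s*d[:,0]+c*d[:,1],d[:,2]],1)
    k=(abs(L[:,0])<6)&(abs(L[:,0])<.006)&(L[:,2]>.076)&(L[:,2]<.092)&(L[:,1]>.085)&(L[:,1]<.114);print(n,'bar tip y',np.percentile(L[k][:,1],98) if k.any() else None,k.sum())
    k=(V[:,2]>.155)&(V[:,2]<.165)&(np.hypot(V[:,0]-ax[0],V[:,1]-ax[1])<.08);m=V[k].mean(0);print(n,k.sum(),m,'crank',(np.arctan2(m[1]-ax[1],m[0]-ax[0])-np.radians(170)-.0132)%6.2832)
for n in('s17','t17'):
    g=cv2.imread(f'pics/{n}.png')
    g=g[150:350,180:400] if n[0]=='s' else g[190:350,230:490]
    cv2.imwrite(f'pics/{n}c.png',cv2.resize(g,None,fx=3,fy=3,interpolation=cv2.INTER_CUBIC))
E
```

```text
w17 1951 [(array([0.4571, 0.0134, 0.    , 0.0157]), np.float64(0.00056)), (array([0.4571, 0.0134, 0.    , 0.0157]), np.float64(0.00056)), (array([4.571e-01, 1.340e-02, 1.000e-04, 1.570e-02]), np.float64(0.00056))]
(np.float64(0.45611228777956714), np.float64(0.012543422853791994))
w17 bar tip y 0.11388237048413614 168
w17 391 [ 0.55628432 -0.1893014   0.15893066] crank 4.843006991749849
t17 bar tip y 0.10545125053549909 16
t17 68 [ 0.55815894 -0.1907135   0.15943754] crank 4.808510061800033
```

View pics/w17.png

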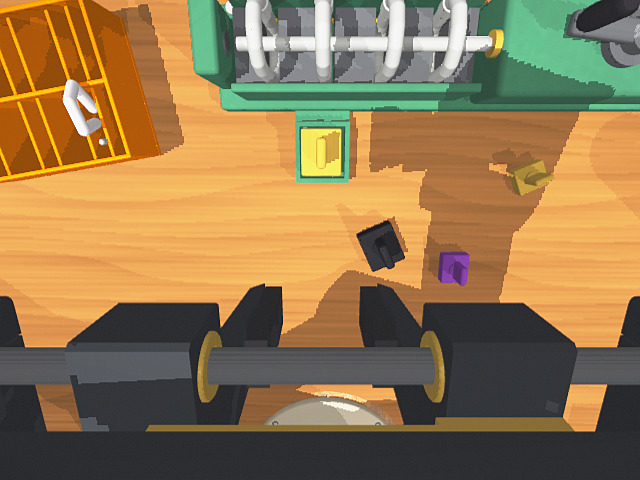

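View pics/s17c.png

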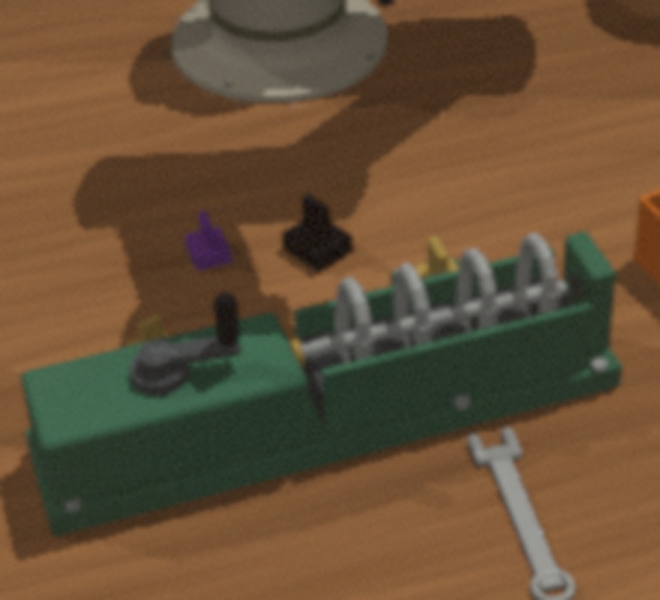

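View pics/t17c.png

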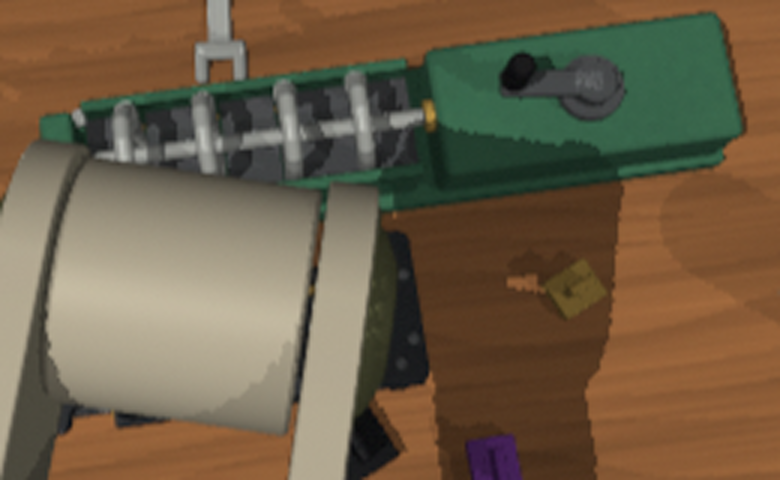

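```bash
python3 -c "
from plant import ticket
print(ticket.close_job())"
```

```text
the job is handed in; nothing more can be done
None
```

I handed the job in at about 46 s of the 210 s allowed, with everything done in the order asked; the hand-in gives no verdict.

- **Winding back:** the crank went back to its end stop, and the top picture showed the bar clear of the cradle.
- **Ovals:** all four steel ovals from the caddy stand in slots 0 to 3. Each top measured about 136 mm, against 135 mm for fully seated. They lean a few millimetres within the slot slack.
- **Bar:** I wound the crank forward to its stop (measured 4.81 to 4.84 against a limit of 4.8). The scene, top and wrist pictures show the bar through all four eyes, ending at the tail post.
- **Brass block:** the larger of the two brass blocks stands in the keeper pocket within about 1.5 mm of centre. Its underside measured 15.7 mm against the 15 mm floor, and the gripper is open and clear of it.
- **Left alone:** the snapgate is still in the caddy, and I did not touch the other things on the bench.

**Checks that disagreed:**
- Fitting the tilt of the standing ovals gave unreliable, conflicting values, because only their tops show. I relied on the top heights and the pictures instead.
- The bar tip read 105 mm from the top camera and 114 mm from the wrist camera, where home is 108 mm. Both readings are rough: the wrist one sits at the edge of my search window, and the top one rests on only 16 points.

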